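Lock the focus of the specimen camera with its knurled ring

TASK

The focus of the upward-looking specimen camera has been set; lock it without losing it. Lay the flat spanner over the flats of the lens barrel, all the way down on the shoulder with its handle lying on the rest beside the stop pin, so that the barrel is held, then turn the knurled lock ring clockwise until it bites against the mount and nip it up roughly another ten degrees, no more than fifteen. Finally lift the spanner off and lay it flat on the bench clear of the stand; be gentle with the lens and leave the weights, the vial and the cork where they are.

Things in the scene. Friction and masses are not known exactly. Their poses are not given: they have to be found in the camera images.
- camera_stand: Fixed stand: 10 mm plate (90 x 90 mm, tongue to x = -122 mm) with a dark camera body (62 x 62 mm, z = 10 to 32 mm), a round mount (radius 25.5 mm, to z = 52 mm), the lock ring and the lens barrel, on one vertical axis. Origin: on that axis at bench level, z up; -x points to the spanner rest, a post with a 25 x 36 mm pad at x = -100 mm, top at z = 72.5 mm, level with the barrel's shoulder.
- ring_grip (a point): Centre of the bright knurled lock ring, on the axis, half-way up (axes as camera_stand). Diameter 62 mm, height 15 mm. Fingers can reach 25 mm below this point before they meet the camera body; shoulder, flats and lens rise to 32 mm above it. The seated spanner lies 12.5 to 20.5 mm above it, its head within 28 mm of the axis except on the handle side (-x).
- lock_ring (a joint): Tightness of the lock ring, rad. Clockwise from above tightens: the ring first runs 0.5 to 0.9 rad (unknown, about 0.09 N m) while this stays 0, then bites, and this grows with the further turn (torque 0.22 N m plus 2 N m/rad). Let go, it stays, settling to about 0.11 at most. Nipping it to about 0.17 (ten degrees) is right, under 0.07 is loose, over 0.30 spoils the thread. The ring drags an unheld barrel along.
- stop_pin (a point): Steel stop pin on the rest, 8 mm diameter, domed, z = 72.5 to 94 mm; this point is half-way up. It stands 100 mm from the axis towards -x of the stand and 16 mm to its +y side, so 1 to 7 mm beside the handle of the seated spanner, and stops the handle when the spanner is dragged round clockwise.
- flats (a point): On the barrel's axis, 4 mm above its shoulder (radius 24 mm): the jaw centre of the seated spanner belongs here. Axes turn with the barrel and stay within 0.03 rad of the stand's. Two flats 30 mm apart face +y and -y, 32 mm long, 11.5 mm high, the top 2.5 mm bevelled. Above them the lens front, 25 mm wide, 7.5 mm high. The spanner goes on from above, its axes parallel to these.
- focus_mark (a point): White index mark on the rim of the barrel's shoulder, 24 mm from the axis on the -x side: 1 mm here is 0.042 rad of barrel. It shows the focus. The barrel alone turns with only 0.04 N m, so the ring carries it along if it is not held.
- lens_top (a point): Centre of the top of the lens front (dark cell with the glass lens, on the barrel), diameter 25 mm tapering to 20 mm, 7.5 mm high. Delicate.
- jaw (a point): Centre of the open jaw of the flat steel spanner (148 mm long, 8 mm thick, about 0.12 kg), half-way up its thickness. Jaw gap 31.6 mm (along y), open towards +x, its bottom 20.5 mm behind this point, prong tips 18 mm ahead; head 56 mm wide; handle straight towards -x, 16 mm wide, to x = -130 mm. z is up as it lies on the bench.
- handle (a point): Where to grip the spanner's handle: 55 mm from the jaw centre towards -x, half-way up the 8 mm thickness, near the centre of mass (axes as jaw; handle 16 mm wide along y).
- spanner: The spanner; origin at the jaw centre on its underside, axes as jaw.
- weight_100g: Brass calibration weight, 22 mm wide, 30 mm high; origin under its centre. Leave it alone.
- weight_50g: Brass calibration weight, 18 mm wide, 24 mm high; origin under its centre. Leave it alone.
- vial: Glass specimen vial with a white cap, 21 mm wide, 52 mm high; origin under its centre. Leave it alone.
- cork: Cork, 26 mm wide, 24 mm high; origin under its centre. Leave it alone.

How it is judged:
By the outcome, as a careful person would: the job done as asked, in the order asked, and still so for the second after the job is handed in, with the robot touching nothing.
It also fails if it takes over 64 s, if anything falls off the work surface, if the arm or the gripper's body presses on something with over 40 N, if the wrist force passes 120 N, or if a joint passes its speed limit or range.

ROBOT

A 6-joint arm with a two-finger parallel gripper is mounted at the origin on a cart in front of the work surface, level with it; the furniture and walls round the work are solid. World frame = base frame: x ahead of the robot, y to its left, z up, the work surface at z = 0. Lengths are in m, angles in rad, forces in N, time in s.
With the tool pointing down it reaches from about 0.4 to 0.825 m from the base axis. Payload 7 kg.
Tool frame: the origin (TCP) lies midway between the tips of the shut fingers; the grasp point (between the pads) lies 19 mm behind it (arm.pinch_z is the distance from the TCP to the grasp point, in m); z points along the fingers, y is the direction in which the jaws open and shut (so a half turn about z gives the same grasp; the last joint's range is limited). The gripper opens to 85 mm and grips with 20 to 120 N. Pads are 22 mm wide; open, the fingers measure 114 mm over their backs; the gripper's body (76 mm by 85 mm) begins 54 mm behind the grasp point. The pads swing forward as they close: fully open they stand 13 mm farther back than shut.
Start: joints at [-0.924, 0.359, 0.012, 0, -1.224, -0.288], TCP at [0.237, -0.632, 0.195] pointing down, gripper open.
Joint ranges: [-3.07, 3.07], [-1.43, 2.12], [-1.02, 1.25], [-3.03, 1.67], [-3.05, -0], [-3.03, 3.03]. Speed limits (rad/s): [2.39, 2.39, 3.01, 3.14, 3.14, 3.14].

INTERFACE

Orientations are given as a unit quaternion [w, x, y, z].
In Python, from bench import status, vision, workorder, arm gives the robot as it stands. The module is installed in compiled form; this text tells all that it offers.
- The arm moves only by the tool jog_arm, never from a script. Its argument "rows" is a list of rows, each a list of 7 numbers: the turn, a rotation vector about the tool's x, y, z in degrees, then the shift along the tool's x, y, z in mm, then the closure, from 0 (fully open) to 1 (shut). A call has exactly 8 rows; each row shifts and turns the commanded pose from where the row before left it, along the tool's axes as they then stand; what a row does not reach is not made up. A row lasts 1/10 s, in which the tool goes at most 50 mm and 8.59 degrees, less where a joint would pass 70% of its speed; a pose out of reach is approached as far as the arm can. A call is refused whole if a number of a shift passes 50 or a number of a turn 8.59, either way. A call with a gripper value outside its range is refused whole. The fingers move at their own pace and stop on an object; "force" is the grip in N (left out, the last holds). Time passes only in rows, so rows that do not move let the fingers close, or fill a call up. It gives the time, the measured TCP pose, the force and the opening at its end, in the units of the state.
- status.observe(): the state, without advancing time (a new reading comes with each control period).
- vision.snapshot(name): name is "side" or "top" or "wrist"; returns the picture (480x640x3 uint8, red, green, blue); there is no depth.
- vision.get_calibration(name): a dict with "K" (3x3 intrinsics, pixels), "dist_coeffs" ([k1, k2, p1, p2, k3] as OpenCV has them; the pictures are not rectified), "origin" and "rotation" of the camera in the world. Camera axes: x right, y down, z forward; pixel columns grow to the right and rows downward; lengths in m; the calibration is good to about 2 mm. A picture is of the moment at which its call begins: read the wrist's pose just before it. get_calibration takes no time and is no camera call; for the wrist camera it gives the pose at the moment of the call.
- workorder.finish_job(): hands the job in, once; it reports no verdict.
The state is a dict: "clock": time; "q": joint angles; "joint_velocities": joint speeds; "tau": joint torques, N m; "position": TCP position; "ee_rot": TCP orientation; "force": force on the tool from outside, world axes, zero at the start; "wrist_torque": the same for the moment, N m; "gripper_width": finger opening in m.
Only numpy, scipy, OpenCV 4.12 (cv2) and the standard library are available. Lean on these libraries where they do the work, as an engineer would, in place of code of your own. Each camera call takes 0.05 s, during which the arm holds its last target. There are 200 camera calls.

## Working session

There is one attempt and no reset: what is moved stays moved. The work goes in short steps, Python scripts to look and compute and a tool call to move; the robot and the scene stay as the last step left them, time stands still between calls to the robot, and variables do not carry over. Pictures are saved under pics/ and viewed, about 8 in all and at most 12, crops included, and the job is handed in when it is done.

Besides the shell and the picture viewer there is one more tool, called in YAML: its name, and indented under it one key for each argument. jog_arm: Moves the arm, as the interface text tells. Its arguments: {"type":"object","properties":{"rows":{"type":"array"},"force":{"type":"number"}},"required":["rows"]}

```bash
mkdir -p pics; cat > h.py <<'E'
import numpy as np,cv2
from bench import status,vision,workorder,arm
from scipy.spatial.transform import Rotation as R
def snap(n,f):
    im=vision.snapshot(n); cv2.imwrite('pics/'+f,im[:,:,::-1]); return im
def ray(c,uv):
    K=np.array(c['K']);d=np.array(c['dist_coeffs'])
    p=cv2.undistortPoints(np.array(uv,float).reshape(-1,1,2),K,d).reshape(-1,2)
    return np.c_[p,np.ones(len(p))]@np.array(c['rotation']).T
def at_z(c,uv,z):
    r=ray(c,uv);o=np.array(c['origin']); z=np.broadcast_to(z,len(r))
    return o+r*((z-o[2])/r[:,2])[:,None]
def proj(c,P):
    Rm=np.array(c['rotation']);rv=cv2.Rodrigues(Rm.T)[0];t=-Rm.T@np.array(c['origin'])
    return cv2.projectPoints(np.array(P,float).reshape(-1,1,3),rv,t,np.array(c['K']),np.array(c['dist_coeffs']))[0].reshape(-1,2)
E
python3 - <<'E'
from h import *
import json
s=status.observe();print(s)
print(arm.pinch_z)
snap('top','top1.png');snap('side','side1.png')
for n in('top','side','wrist'):print(n,vision.get_calibration(n))
E
```

```text
{'clock': 0.0, 'q': array([-9.23862096e-01,  3.59379063e-01,  1.10369020e-02, -3.31476473e-04,
       -1.22410033e+00, -2.88122998e-01]), 'joint_velocities': array([ 1.10054426e-03, -2.82680643e-06,  9.62818649e-04, -2.28782158e-04,
       -1.20373113e-03, -3.53151221e-04]), 'tau': array([ 1.84574943e-03, -5.83317804e+01,  2.93410116e+01,  6.93677902e+00,
       -6.15982484e-03, -5.54526920e-06]), 'position': array([ 0.23681473, -0.63150489,  0.1939626 ]), 'ee_rot': array([-2.31841182e-04, -1.78389160e-01,  9.83959657e-01,  8.04984447e-04]), 'force': array([-0.41052233,  0.28968713,  0.32689415]), 'wrist_torque': array([-0.02892729, -0.01779271, -0.06463023]), 'gripper_width': 0.08560377443172738}
0.0187
top {'K': array([[512.05474943,   0.        , 314.76662534],
       [  0.        , 512.05474943, 241.06699155],
       [  0.        ,   0.        ,   1.        ]]), 'dist_coeffs': array([-0.02236744,  0.        ,  0.        ,  0.        ,  0.        ]), 'origin': array([0.43387489, 0.27231228, 0.94001964]), 'rotation': array([-0.06041015,  0.71439858, -0.69475766,  0.05742013])}
side {'K': array([[617.99804846,   0.        , 318.99614956],
       [  0.        , 617.99804846, 247.9252992 ],
       [  0.        ,   0.        ,   1.        ]]), 'dist_coeffs': array([0.01995478, 0.        , 0.        , 0.        , 0.        ]), 'origin': array([0.43163453, 0.81407086, 0.82177487]), 'rotation': array([ 0.0453398 , -0.11801751,  0.941536  , -0.31229173])}
wrist {'K': array([[343.20163273,   0.        , 319.09325533],
       [  0.        , 343.20163273, 234.84554926],
       [  0.        ,   0.        ,   1.        ]]), 'dist_coeffs': array([-0.03456721,  0.        ,  0.        ,  0.        ,  0.        ]), 'origin': array([ 0.16292837, -0.65941928,  0.37284822]), 'rotation': array([0.08812992, 0.56312398, 0.81166866, 0.12774383])}
```

View pics/top1.png

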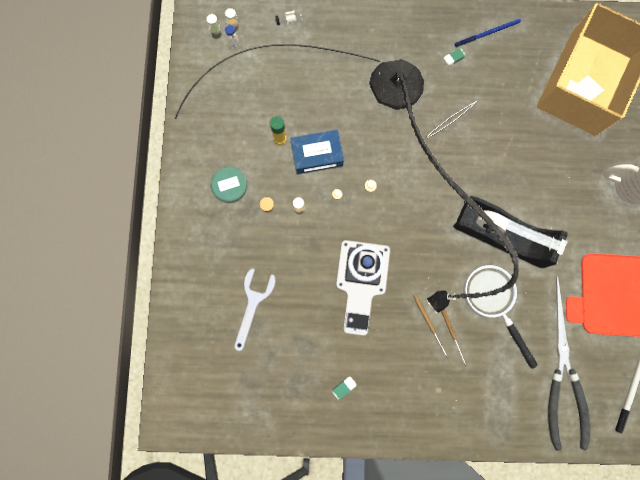

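View pics/side1.png

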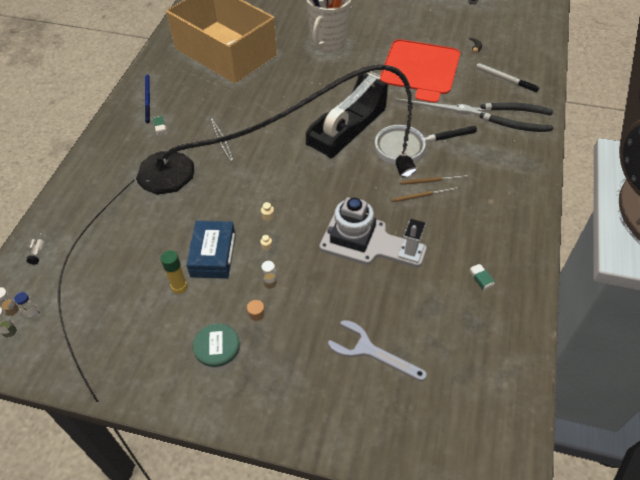

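```bash
sed -i "s/^def snap/def cal(n):\n    c=dict(vision.get_calibration(n)); q=np.array(c['rotation']); c['rotation']=R.from_quat(np.r_[q[1:],q[0]]).as_matrix(); return c\ndef snap/" h.py
python3 - <<'E'
from h import *
a=cv2.imread('pics/top1.png')[230:360,225:405];b=cv2.imread('pics/side1.png')[185:385,320:440]
cv2.imwrite('pics/c1.png',cv2.resize(a,None,fx=4,fy=4,interpolation=cv2.INTER_CUBIC))
c=cal('top');s=cal('side')
print(c['rotation'].round(3))
print('lens',at_z(c,[(368,262)],.0915),at_z(s,[(354,203)],.0915))
print('pad',at_z(c,[(357,322)],.0725))
print('sp hole, throat, tips',at_z(c,[(239,346),(258,294),(249,270),(271,277)],.008))
print(at_z(s,[(421,374)],.008))
E
```

```text
[[ 0.028 -0.986  0.166]
 [-1.    -0.027  0.007]
 [-0.002 -0.166 -0.986]]
lens [[0.54374364 0.18811966 0.0915    ]] [[0.54567219 0.18971867 0.0915    ]]
pad [[0.44448615 0.20351406 0.0725    ]]
sp hole, throat, tips [[0.39689992 0.40850833 0.008     ]
 [0.49048179 0.37877129 0.008     ]
 [0.53375732 0.39726084 0.008     ]
 [0.52206366 0.35646268 0.008     ]]
[[0.39645547 0.40896189 0.008     ]]
```

View pics/c1.png

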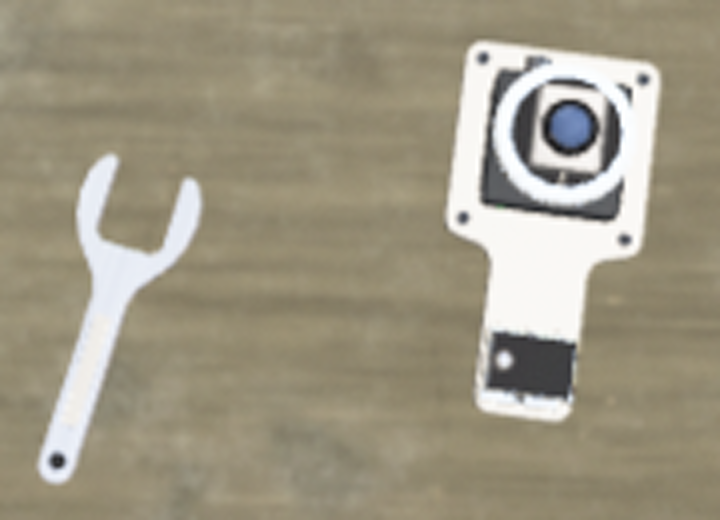

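```bash
python3 - <<'E'
from h import *
c=cal('top')
f=lambda p:np.array(p)/4.+[225,230]
H=at_z(c,f([(483,58),(643,79),(463,217),(625,239)]),.01);print('holes',H.round(4),H.mean(0))
v=H[0]+H[1]-H[2]-H[3];print('yaw x',np.degrees(np.arctan2(v[1],v[0])));w=H[0]+H[2]-H[1]-H[3];print(np.degrees(np.arctan2(-w[0],w[1])))
L=at_z(c,f([(571,126)]),.0915)[0];print('lens',L)
P=at_z(c,f([(531,365),(504,359)]),[.0725,.094]);print('pad,pin',P)
v=L-P[0];print(np.degrees(np.arctan2(v[1],v[0])),np.hypot(*v[:2]))
S=at_z(c,f([(57,461),(114,157),(190,180),(132,247),(80,215),(195,222)]),.008);print(S)
m=(S[1]+S[2])/2;v=m-S[0];print('spanner',np.degrees(np.arctan2(v[1],v[0])),np.hypot(*v[:2]))
u=v[:2]/np.hypot(*v[:2]);j=S[3,:2]+u*.0205;print('jaw',j,m[:2]-u*.018,'handle',j-u*.055)
s=status.observe();print('tool R',R.from_quat(np.roll(s['ee_rot'],-1)).as_matrix().round(3))
w=cal('wrist');print(w['rotation'].round(3), w['origin']-s['position'])
E
```

```text
holes [[0.5856 0.2213 0.01  ]
 [0.5779 0.1477 0.01  ]
 [0.5122 0.2291 0.01  ]
 [0.5043 0.1554 0.01  ]] [0.54498564 0.188374   0.01      ]
yaw x -6.029373461683756
-6.079764281299806
lens [0.54457289 0.18854616 0.0915    ]
pad,pin [[0.44576269 0.20227677 0.0725    ]
 [0.44758927 0.21507491 0.094     ]]
-7.911126874709319 0.09975963112465386
[[0.39822834 0.40812856 0.008     ]
 [0.53536675 0.38908902 0.008     ]
 [0.52579912 0.35387685 0.008     ]
 [0.49455445 0.37895858 0.008     ]
 [0.50840984 0.40331984 0.008     ]
 [0.50670767 0.35080689 0.008     ]]
spanner -15.476056241726024 0.13733405051308106
jaw [0.51431116 0.37348845] [0.51323558 0.37628598] handle [0.46130535 0.38816441]
tool R [[-0.936 -0.351 -0.001]
 [-0.351  0.936  0.001]
 [ 0.     0.002 -1.   ]]
[[-0.35   0.892  0.287]
 [ 0.937  0.333  0.108]
 [ 0.001  0.307 -0.952]] [-0.07391072 -0.02787293  0.17880176]
```

```bash
python3 - <<'E'
from h import *
c=cal('top');s=cal('side')
def tri(a,b):
    d1=ray(c,[a])[0];d2=ray(s,[b])[0];o1=c['origin'];o2=s['origin']
    t=np.linalg.lstsq(np.c_[d1,-d2],o2-o1,rcond=None)[0];p,q=o1+d1*t[0],o2+d2*t[1]
    return ((p+q)/2).round(3),np.linalg.norm(p-q).round(4)
print('head',tri((438,300),(405,165)))
print('neck near head',tri((490,295),(413,135)))
print('neck right extreme',tri((517,255),(400,85)))
print('neck mid',tri((440,170),(290,107)))
print('neck base',tri((397,78),(166,155)))
for n,u in(('vial',(298,204)),('cork',(266,204)),('w1',(337,194)),('w2',(371,185))):print(n,at_z(c,[u],.03))
E
```

```text
head (array([0.485, 0.066, 0.068]), np.float64(0.0008))
neck near head (array([ 0.491, -0.028,  0.051]), np.float64(0.0128))
neck right extreme (array([ 0.536, -0.037,  0.152]), np.float64(0.0346))
neck mid (array([0.678, 0.085, 0.171]), np.float64(0.0055))
neck base (array([0.891, 0.135, 0.061]), np.float64(0.0))
vial [[0.65477025 0.31084393 0.03      ]]
cork [[0.65317217 0.3692445  0.03      ]]
w1 [[0.6755303  0.24009535 0.03      ]]
w2 [[0.69430048 0.17801871 0.03      ]]
```

jog_arm:
  rows:
    - [0, 0, 0, -38.5, 23.2, -10.8, 0]
    - [0, 0, 0, -38.5, 23.2, -10.8, 0]
    - [0, 0, 0, -38.5, 23.2, -10.8, 0]
    - [0, 0, 0, -38.5, 23.2, -10.8, 0]
    - [0, 0, 0, -38.5, 23.2, -10.8, 0]
    - [0, 0, 0, -38.5, 23.2, -10.8, 0]
    - [0, 0, 0, -38.5, 23.2, -10.8, 0]
    - [0, 0, 0, -38.5, 23.2, -10.8, 0]
  force: 60

```text
clock: 0.9
position: [0.4609, -0.3483, 0.2816]
ee_rot: [-0.0, -0.178, 0.984, 0.0]
force: [0.2, 0.6, -0.3]
gripper_width: 0.0853
```

jog_arm:
  rows:
    - [0, 0, 0, -16.5, 40.5, 0, 0]
    - [0, 0, 0, -16.5, 40.5, 0, 0]
    - [0, 0, 0, -16.5, 40.5, 0, 0]
    - [0, 0, 0, -16.5, 40.5, 0, 0]
    - [0, 0, 0, -16.5, 40.5, 0, 0]
    - [0, 0, 0, -16.5, 40.5, 0, 0]
    - [0, 0, 0, -16.5, 40.5, 0, 0]
    - [0, 0, 0, -16.5, 40.5, 0, 0]

```text
clock: 1.7
position: [0.4695, 0.0013, 0.2813]
ee_rot: [0.0, -0.178, 0.984, 0.0]
force: [0.7, 0.0, 0.1]
gripper_width: 0.0853
```

jog_arm:
  rows:
    - [0, 0, 0, -16, 45.8, 0, 0]
    - [0, 0, 0, -16, 45.8, 0, 0]
    - [0, 0, 0, -16, 45.8, 0, 0]
    - [0, 0, 0, -16, 45.8, 0, 0]
    - [0, 0, 0, -16, 45.8, 0, 0]
    - [0, 0, 0, -16, 45.8, 0, 0]
    - [0, 0, 0, -16, 45.8, 0, 0]
    - [0, 0, 0, -16, 45.8, 0, 0]

```text
clock: 2.5
position: [0.4606, 0.3896, 0.2811]
ee_rot: [-0.0, -0.179, 0.984, -0.0]
force: [1.1, -0.1, 1.1]
gripper_width: 0.0856
```

jog_arm:
  rows:
    - [0, 0, 4.5, 0, 0, 20, 0]
    - [0, 0, 4.5, 0, 0, 20, 0]
    - [0, 0, 4.5, 0, 0, 20, 0]
    - [0, 0, 4.5, 0, 0, 20, 0]
    - [0, 0, 4.5, 0, 0, 20, 0]
    - [0, 0, 4.5, 0, 0, 20, 0]
    - [0, 0, 4.5, 0, 0, 20, 0]
    - [0, 0, 4.5, 0, 0, 20, 0]

```text
clock: 3.3
position: [0.461, 0.3874, 0.1202]
ee_rot: [-0.0, 0.136, 0.991, -0.0]
force: [0.2, 0.4, 0.6]
gripper_width: 0.0854
```

```bash
python3 - <<'E'
from h import *
s=status.observe();w=cal('wrist');im=snap('wrist','w1.png')
print(R.from_quat(np.roll(s['ee_rot'],-1)).as_matrix().round(3),s['q'].round(2))
np.save('w1.npy',w)
# segment bright bluish-grey spanner: show corners predicted from estimate
y=np.radians(-15.5);u=np.array([np.cos(y),np.sin(y)]);v=np.array([-u[1],u[0]]);j=np.array([.514,.375])
P=[np.r_[j+a*u+b*v,.008] for a,b in((-.0205,0),(.018,.0158),(.018,-.0158),(-.055,.008),(-.055,-.008),(-.13,0))]
print(proj(w,P).round(0).tolist())
E
```

```text
[[-0.963  0.269 -0.   ]
 [ 0.269  0.963 -0.   ]
 [ 0.    -0.001 -1.   ]] [ 1.02  0.3  -0.26 -0.   -1.02 -2.87]
[[322.0, 255.0], [339.0, 293.0], [305.0, 293.0], [331.0, 218.0], [313.0, 218.0], [322.0, 129.0]]
```

View pics/w1.png

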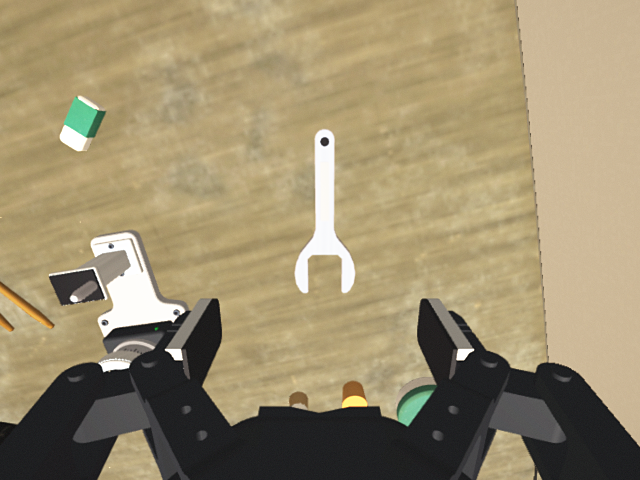

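jog_arm:
  rows:
    - [0, 0, 0, 0.6, 2.2, 20, 0]
    - [0, 0, 0, 0, 0, 25, 0]
    - [0, 0, 0, 0, 0, 25, 0.2]
    - [0, 0, 0, 0, 0, 20, 0.4]
    - [0, 0, 0, 0, 0, 15, 0.5]
    - [0, 0, 0, 0, 0, 7, 0.5]
    - [0, 0, 0, 0, 0, 5.5, 0.5]
    - [0, 0, 0, 0, 0, 0, 0.5]
  force: 60

```text
clock: 4.15
position: [0.4612, 0.3899, 0.0037]
ee_rot: [-0.0, 0.134, 0.991, -0.0]
force: [0.3, 0.8, 0.2]
gripper_width: 0.0429
```

jog_arm:
  rows:
    - [0, 0, 0, 0, 0, 0, 0.7]
    - [0, 0, 0, 0, 0, 0, 0.85]
    - [0, 0, 0, 0, 0, 0, 1]
    - [0, 0, 0, 0, 0, 0, 1]
    - [0, 0, 0, 0, 0, 0, 1]
    - [0, 0, 0, 0, 0, 0, 1]
    - [0, 0, 0, 0, 0, 0, 1]
    - [0, 0, 0, 0, 0, 0, 1]

```text
clock: 4.95
position: [0.4612, 0.3899, 0.0038]
ee_rot: [-0.0, 0.134, 0.991, -0.0]
force: [-0.3, 0.2, 1.0]
gripper_width: 0.0
```

```bash
python3 - <<'E'
from h import *
im=snap('wrist','w2.png')
E
```

```text
(no output)
```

View pics/w2.png

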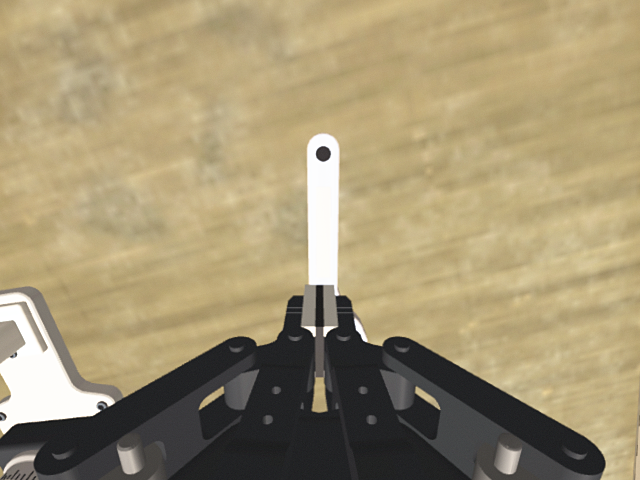

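jog_arm:
  rows:
    - [0, 0, 0, 0, 0, -5, 0.7]
    - [0, 0, 0, 0, 0, -5, 0.7]
    - [0, 0, 0, 0, 3, 0, 0.7]
    - [0, 0, 0, 0, 0, 0, 0.7]
    - [0, 0, 0, 0, 0, 0, 0.7]
    - [0, 0, 0, 0, 0, 0, 0.7]
    - [0, 0, 0, 0, 0, 0, 0.7]
    - [0, 0, 0, 0, 0, 0, 0.7]

```text
clock: 5.8
position: [0.462, 0.3927, 0.0137]
ee_rot: [-0.0, 0.134, 0.991, -0.0]
force: [-0.3, -0.1, -0.4]
gripper_width: 0.0254
```

```bash
python3 - <<'E'
from h import *
s=status.observe();w=cal('wrist');im=snap('wrist','w3.png')
T=R.from_quat(np.roll(s['ee_rot'],-1)).as_matrix();p=s['position']
print(s['gripper_width'],p)
for d in([0,0,0],[.011,0,0],[.011,0,-.0187],[.011,.0125,0],[.011,.0125,-.005],[.011,.0125,-.01]):print(d,proj(w,p+T@np.array(d)).round(0))
cv2.imwrite('pics/w3c.png',cv2.resize(im[230:380,220:420,::-1],None,fx=4,fy=4))
E
```

```text
0.025425515636111982 [0.46200869 0.39273593 0.01369596]
[0, 0, 0] [[319. 271.]]
[0.011, 0, 0] [[319. 253.]]
[0.011, 0, -0.0187] [[319. 266.]]
[0.011, 0.0125, 0] [[342. 253.]]
[0.011, 0.0125, -0.005] [[342. 256.]]
[0.011, 0.0125, -0.01] [[343. 259.]]
```

View pics/w3c.png

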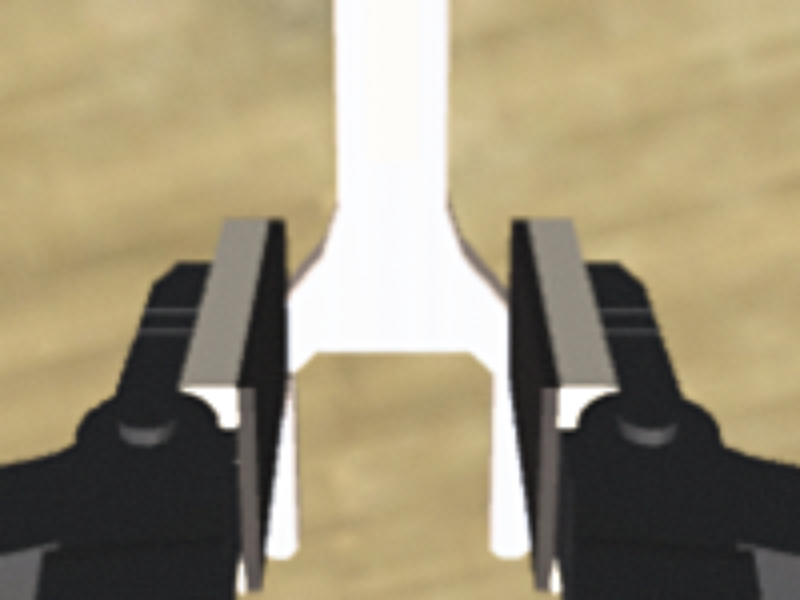

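jog_arm:
  rows:
    - [0, 0, 0, 0, -1, 2, 0.7]
    - [0, 0, 0, 0, 0, 2, 0.7]
    - [0, 0, 0, 0, 0, 2, 0.7]
    - [0, 0, 0, 0, 0, 2, 0.7]
    - [0, 0, 0, 0, 0, 2, 0.7]
    - [0, 0, 0, 0, 0, 2, 0.7]
    - [0, 0, 0, 0, 0, 1, 0.7]
    - [0, 0, 0, 0, 0, 0, 0.7]

```text
clock: 6.65
position: [0.4617, 0.3918, 0.0006]
ee_rot: [-0.0, 0.134, 0.991, -0.0]
force: [0.4, -0.1, 1.4]
gripper_width: 0.0255
```

```bash
python3 - <<'E'
from h import *
s=status.observe();w=cal('wrist')
print(s['force'],s['wrist_torque'],w['origin']-s['position'],w['origin'])
u=np.array([np.cos(np.radians(-15.5)),np.sin(np.radians(-15.5))]);j=np.array([.514,.375])
print(proj(w,[np.r_[j-.0205*u,.008],np.r_[j-.122*u,.008]]))
im=snap('wrist','w4.png');snap('side','s4.png')
a=im[200:380,220:420,::-1];b=cv2.imread('pics/s4.png')[300:400,320:440]
cv2.imwrite('pics/m4.png',np.hstack([cv2.resize(a,(400,360)),cv2.resize(b,(400,360))]))
E
```

```text
[ 0.40985805 -0.14050379  1.390466  ] [0.01208306 0.00966643 0.01367614] [-0.07615594  0.02131839  0.17877342] [0.38553518 0.41308494 0.17937695]
[[315.57250498 330.44354579]
 [314.94056599 150.04320986]]
```

View pics/m4.png

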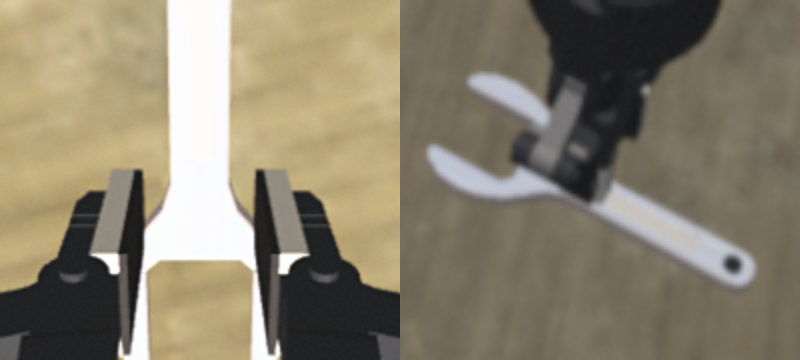

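```bash
python3 - <<'E'
from h import *
s=status.observe();c=cal('side');w=cal('wrist')
T=R.from_quat(np.roll(s['ee_rot'],-1)).as_matrix();p=s['position']
for h in(0,-.01,-.02,-.03,-.04):
  for x in (0.011,-.011):
    P=p+T@np.array([x,.0127,h]);a=proj(c,P)[0];b=proj(w,P)[0]
    print(h,x,'side crop',((a-[320,300])*[3.333,3.6]+[400,0]).round(),'wrist crop',((b-[220,200])*2).round())
E
```

```text
0 0.011 side crop [602. 237.] wrist crop [244. 105.]
0 -0.011 side crop [557. 212.] wrist crop [243. 176.]
-0.01 0.011 side crop [604. 226.] wrist crop [247. 118.]
-0.01 -0.011 side crop [558. 201.] wrist crop [245. 193.]
-0.02 0.011 side crop [605. 214.] wrist crop [249. 133.]
-0.02 -0.011 side crop [560. 190.] wrist crop [247. 211.]
-0.03 0.011 side crop [607. 203.] wrist crop [252. 150.]
-0.03 -0.011 side crop [561. 178.] wrist crop [250. 232.]
-0.04 0.011 side crop [609. 191.] wrist crop [256. 169.]
-0.04 -0.011 side crop [562. 166.] wrist crop [253. 254.]
```

The tips appear about 30–38 mm above the reported TCP in both cameras, which fits the empty close. So I'm lowering further in guarded steps.

jog_arm:
  rows:
    - [0, 0, 0, 0, 0, 2, 0.7]
    - [0, 0, 0, 0, 0, 2, 0.7]
    - [0, 0, 0, 0, 0, 2, 0.7]
    - [0, 0, 0, 0, 0, 2, 0.7]
    - [0, 0, 0, 0, 0, 2, 0.7]
    - [0, 0, 0, 0, 0, 2, 0.7]
    - [0, 0, 0, 0, 0, 2, 0.7]
    - [0, 0, 0, 0, 0, 2, 0.7]

```text
clock: 7.55
position: [0.4617, 0.3919, -0.0154]
ee_rot: [-0.0, 0.134, 0.991, -0.0]
force: [0.6, 0.4, -0.8]
gripper_width: 0.0252
```

jog_arm:
  rows:
    - [0, 0, 0, 0, 0, 1, 0.7]
    - [0, 0, 0, 0, 0, 1, 0.7]
    - [0, 0, 0, 0, 0, 1, 0.7]
    - [0, 0, 0, 0, 0, 1, 0.7]
    - [0, 0, 0, 0, 0, 1, 0.7]
    - [0, 0, 0, 0, 0, 1, 0.7]
    - [0, 0, 0, 0, 0, 1, 0.7]
    - [0, 0, 0, 0, 0, 1, 0.7]

```text
clock: 8.35
position: [0.4618, 0.3919, -0.0233]
ee_rot: [0.0, 0.134, 0.991, 0.0]
force: [0.8, -0.2, 0.3]
gripper_width: 0.0255
```

```bash
python3 - <<'E'
from h import *
s=status.observe();w=cal('wrist');c=cal('side');print(s['force'])
im=snap('wrist','w5.png');snap('side','s5.png')
a=im[200:380,220:420,::-1];b=cv2.imread('pics/s5.png')[300:400,320:440]
cv2.imwrite('pics/m5.png',np.hstack([cv2.resize(a,(400,360)),cv2.resize(b,(400,360))]))
E
```

```text
[ 0.77205543 -0.19437612  0.27808476]
```

View pics/m5.png

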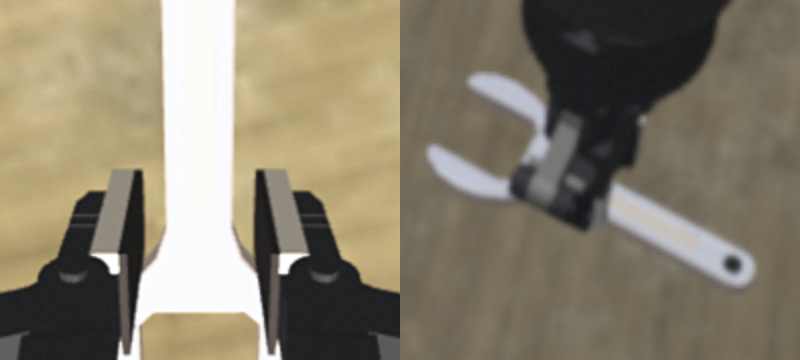

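jog_arm:
  rows:
    - [0, 0, 0, 4, 0, 0, 0.7]
    - [0, 0, 0, 4, 0, 0, 0.7]
    - [0, 0, 0, 4, 0, 0, 0.7]
    - [0, 0, 0, 0, 0, 1, 0.7]
    - [0, 0, 0, 0, 0, 1, 0.7]
    - [0, 0, 0, 0, 0, 1, 0.7]
    - [0, 0, 0, 0, 0, 1, 0.7]
    - [0, 0, 0, 0, 0, 1, 0.7]

```text
clock: 9.25
position: [0.4503, 0.395, -0.0284]
ee_rot: [-0.0, 0.134, 0.991, -0.0]
force: [0.1, 0.1, -0.0]
gripper_width: 0.0258
```

jog_arm:
  rows:
    - [0, 0, 0, 0, 0, 0, 0.75]
    - [0, 0, 0, 0, 0, 0, 0.8]
    - [0, 0, 0, 0, 0, 0, 0.9]
    - [0, 0, 0, 0, 0, 0, 1]
    - [0, 0, 0, 0, 0, 0, 1]
    - [0, 0, 0, 0, 0, 0, 1]
    - [0, 0, 0, 0, 0, 0, 1]
    - [0, 0, 0, 0, 0, 0, 1]

```text
clock: 10.05
position: [0.4502, 0.3951, -0.0282]
ee_rot: [-0.0, 0.134, 0.991, -0.0]
force: [0.2, -0.4, 1.1]
gripper_width: 0.0001
```

jog_arm:
  rows:
    - [0, 0, 0, 0, 0, 0.5, 1]
    - [0, 0, 0, 0, 0, 0.5, 1]
    - [0, 0, 0, 0, 0, 0.5, 1]
    - [0, 0, 0, 0, 0, 0.5, 1]
    - [0, 0, 0, 0, 0, 0.5, 1]
    - [0, 0, 0, 0, 0, 0.5, 1]
    - [0, 0, 0, 0, 0, 0.5, 1]
    - [0, 0, 0, 0, 0, 0.5, 1]

```text
clock: 10.85
position: [0.4503, 0.3952, -0.0285]
ee_rot: [0.001, 0.134, 0.991, 0.0]
force: [-13.6, -7.3, 40.1]
gripper_width: 0.0003
```

```bash
python3 - <<'E'
from h import *
s=status.observe();print(s['force'],s['position'],s['gripper_width'])
im=snap('wrist','w6.png');snap('side','s6.png')
a=im[180:380,200:440,::-1];b=cv2.imread('pics/s6.png')[300:400,320:440]
cv2.imwrite('pics/m6.png',np.hstack([cv2.resize(a,(432,360)),cv2.resize(b,(360,360))]))
E
```

```text
[-13.62475143  -7.29217618  40.14453563] [ 0.45031399  0.39520384 -0.02849571] 0.00027884242572587747
```

View pics/m6.png

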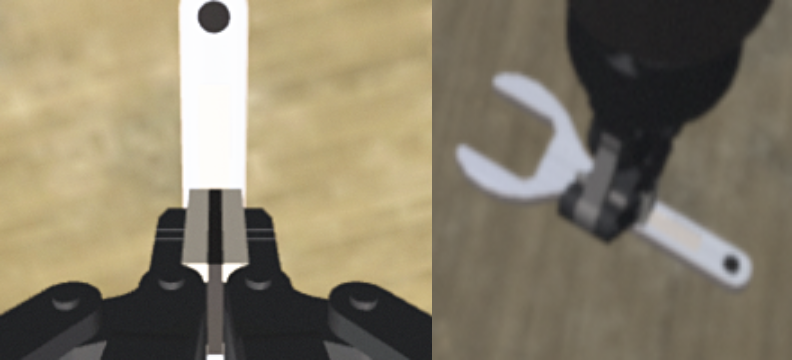

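jog_arm:
  rows:
    - [0, 0, 0, 0, 0, -4, 1]
    - [0, 0, 0, 0, 0, -4, 0.7]
    - [0, 0, 0, 3, 0, 0, 0.7]
    - [0, 0, 0, 0, 0, 0, 0.7]
    - [0, 0, 0, 0, 0, 3, 0.7]
    - [0, 0, 0, 0, 0, 3, 0.7]
    - [0, 0, 0, 0, 0, 2.5, 0.7]
    - [0, 0, 0, 0, 0, 2, 0.7]

```text
clock: 11.75
position: [0.4472, 0.3956, -0.0353]
ee_rot: [-0.0, 0.134, 0.991, -0.0]
force: [0.2, -0.5, -0.5]
gripper_width: 0.0254
```

jog_arm:
  rows:
    - [0, 0, 0, 0, 0, 0, 0.75]
    - [0, 0, 0, 0, 0, 0, 0.8]
    - [0, 0, 0, 0, 0, 0, 0.9]
    - [0, 0, 0, 0, 0, 0, 1]
    - [0, 0, 0, 0, 0, 0, 1]
    - [0, 0, 0, 0, 0, 0, 1]
    - [0, 0, 0, 0, 0, 0, 1]
    - [0, 0, 0, 0, 0, 0, 1]

```text
clock: 12.55
position: [0.4474, 0.3959, -0.0345]
ee_rot: [0.0, 0.134, 0.991, 0.0]
force: [-0.5, -0.2, 2.8]
gripper_width: 0.0138
```

jog_arm:
  rows:
    - [0, 0, 0, 0, 0, 0, 1]
    - [0, 0, 0, 0, 0, -2, 1]
    - [0, 0, 0, 0, 0, -4, 1]
    - [0, 0, 0, 0, 0, -6, 1]
    - [0, 0, 0, 0, 0, -8, 1]
    - [0, 0, 0, 0, 0, -8, 1]
    - [0, 0, 0, 0, 0, -8, 1]
    - [0, 0, 0, 0, 0, -4, 1]

```text
clock: 13.35
position: [0.4476, 0.3964, 0.0066]
ee_rot: [0.0, 0.134, 0.991, 0.001]
force: [0.1, -0.8, -1.0]
gripper_width: 0.0142
```

```bash
python3 - <<'E'
from h import *
s=status.observe();w=cal('wrist');print(s['force'],s['wrist_torque'],s['position'],s['gripper_width'])
im=snap('wrist','w7.png');snap('side','s7.png')
a=im[150:450,200:440,::-1];b=cv2.imread('pics/s7.png')[180:380,320:440]
cv2.imwrite('pics/m7.png',np.hstack([cv2.resize(a,(448,560)),cv2.resize(b,(336,560))]))
E
```

```text
[ 0.1309443  -0.75197068 -0.95097811] [0.02560651 0.03756673 0.00587699] [0.44764853 0.39638106 0.00662624] 0.01419125047317536
```

View pics/m7.png

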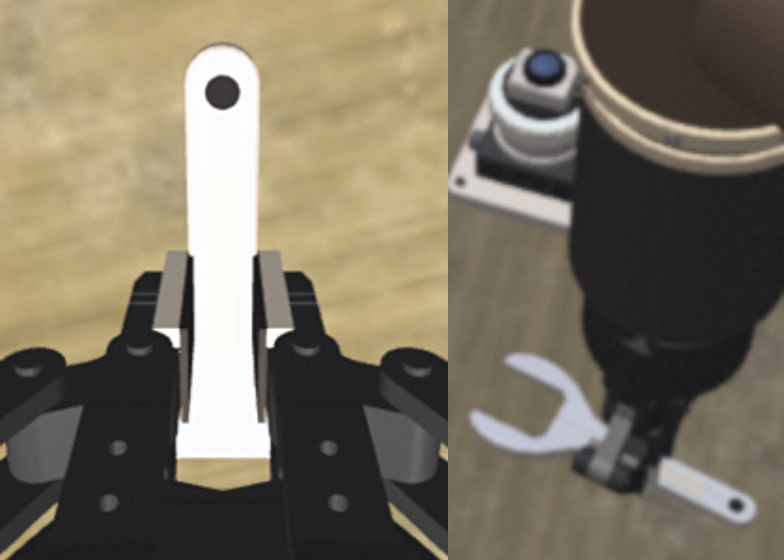

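jog_arm:
  rows:
    - [0, 0, 0, 0, 0, -8, 1]
    - [0, 0, -1.3, 0, 0, -12, 1]
    - [0, 0, -1.4, 0, 0, -14, 1]
    - [0, 0, -1.4, 0, 0, -14, 1]
    - [0, 0, -1.4, 0, 0, -14, 1]
    - [0, 0, -1.4, 0, 0, -14, 1]
    - [0, 0, -1.4, 0, 0, -12, 1]
    - [0, 0, -1.2, 0, 0, -5.4, 1]

```text
clock: 14.25
position: [0.4478, 0.3966, 0.1008]
ee_rot: [0.001, 0.051, 0.999, 0.001]
force: [-0.7, 0.1, -1.2]
gripper_width: 0.0137
```

jog_arm:
  rows:
    - [0, 0, 0, -10, -6, 0, 1]
    - [0, 0, 0, -18, -12, 0, 1]
    - [0, 0, 0, -20, -13, 0, 1]
    - [0, 0, 0, -24, -15, 0, 1]
    - [0, 0, 0, -24, -15, 0, 1]
    - [0, 0, 0, -20, -13, 0, 1]
    - [0, 0, 0, -12, -8, 0, 1]
    - [0, 0, 0, -6.6, -4.5, 0, 1]

```text
clock: 15.05
position: [0.5729, 0.2945, 0.098]
ee_rot: [-0.0, 0.053, 0.999, -0.0]
force: [-0.2, 0.1, -0.6]
gripper_width: 0.0135
```

```bash
cat >> h.py <<'E'
def tool():
    s=status.observe(); return s,R.from_quat(np.roll(s['ee_rot'],-1)).as_matrix(),s['position']
E
python3 - <<'E'
from h import *
w0=cal('wrist')
# spanner from view w7 (pose then)
s,T,p=tool();w=cal('wrist');im=snap('wrist','w8.png');snap('side','s8.png');snap('top','t8.png')
print(s['force'],p,s['gripper_width'],s['q'].round(2),'toolx ang',np.degrees(np.arctan2(T[1,0],T[0,0])))
print('barrel pred',proj(w,[[.5448,.1885,.0915],[.5448,.1885,.0725]]).round(1))
print('side jaw pred',proj(cal('side'),p+T@np.array([-.06,0,-.0425])).round(0),proj(cal('top'),p+T@np.array([-.06,0,-.0425])).round(0))
a=im[:,0:480,::-1];b=cv2.imread('pics/s8.png')[180:360,280:400]
cv2.imwrite('pics/m8.png',np.hstack([a,cv2.resize(b,(320,480))]))
E
```

```text
[-0.22066093  0.09128299 -0.55662207] [0.57291706 0.29453471 0.0979703 ] 0.013524509938011577 [ 0.78  0.38 -0.19 -0.   -1.   -2.45] toolx ang 173.97479677543683
barrel pred [[131.3 238.9]
 [146.9 229.3]]
side jaw pred [[281. 220.]] [[309. 201.]]
```

View pics/m8.png

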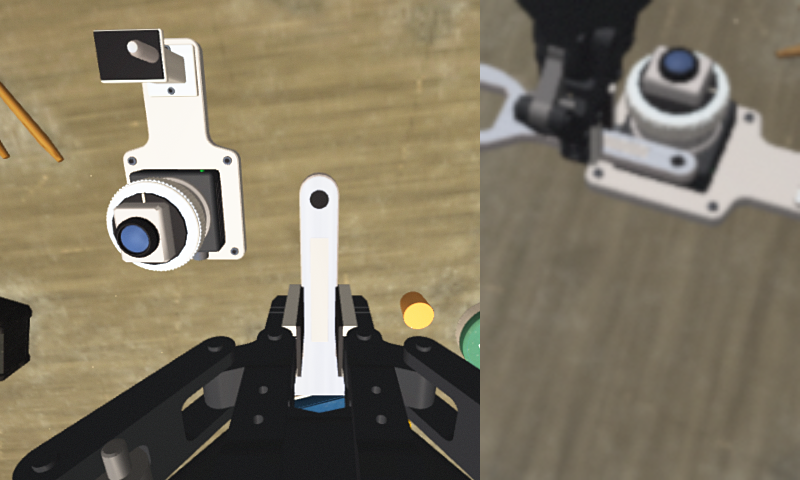

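```bash
python3 - <<'E'
from h import *
s,T,p=tool();w=cal('wrist');im=cv2.imread('pics/w8.png');g=cv2.cvtColor(im,cv2.COLOR_BGR2GRAY).astype(float);hsv=cv2.cvtColor(im,cv2.COLOR_BGR2HSV)
def edge(a,lo):  # subpixel half-level crossings of 1D profile
    m=(a.max()+a.min())/2;i=np.where(np.diff(np.sign(a-m)))[0];return [round(float(lo+k+(m-a[k])/(a[k+1]-a[k])),2) for k in i]
for v in(215,230,245,260,275):print(v,edge(g[v,290:350],290))
print('end',edge(g[165:190,319],165),'throat',[edge(g[370:405,u],370) for u in(310,319,328)])
sub=g[185:213,305:333];m=sub<120;yy,xx=np.where(m);print('hole',xx.mean()+305,yy.mean()+185,m.sum())
b=(hsv[190:280,90:190,0]>95)&(hsv[190:280,90:190,0]<130)&(hsv[190:280,90:190,1]>90);n,l,st,ce=cv2.connectedComponentsWithStats(b.astype(np.uint8));k=1+st[1:,4].argmax();print('lens',ce[k]+[90,190],st[k])
for v in(215,225,250):print('flat row',v,edge(g[v,95:135],95),edge(g[v,150:185],150))
for u in(120,140,160):print('flat col',u,edge(g[195:225,u],195),edge(g[245:275,u],245))
def tl(uv,zt): # pixel -> tool coords at tool z
    r=ray(w,[uv])[0]@T;o=(w['origin']-p)@T;return (o+r*(zt-o[2])/r[2])*1e3
print('hole',tl((319,199),-.0425),'end',tl((319,174),-.0425),'throat',tl((319.5,395),-.0425))
print('wid',tl((301,245),-.0425),tl((338,245),-.0425))
zl=lambda h:-(h-p[2])
print('lens tool',tl((133.5,237.5),zl(.0915)), 'plate holes',tl((131.5,160),zl(.01)),tl((227.5,160),zl(.01)),tl((234.5,251),zl(.01)))
print('pin', tl((134,46),zl(.094)))
E
```

```text
215 [299.22, 337.76]
230 [299.59, 337.9]
245 [299.92, 337.25]
260 [300.19, 337.02]
275 [300.45, 336.92]
end [174.38] throat [[395.51], [394.82], [394.82]]
hole 318.81111111111113 199.04074074074074 270
lens [134.34860884 238.63993453] [ 31  35  28  28 611]
flat row 215 [105.84, 112.77, 113.55] [162.02, 181.49]
flat row 225 [104.4, 105.13, 112.06, 115.21, 117.77] [154.03, 163.72]
flat row 250 [96.62, 103.25, 104.75, 105.5, 115.3, 116.15, 122.21] [154.4, 167.0, 167.0, 181.24]
flat col 120 [202.5, 207.15, 222.72] [247.83, 253.98, 255.83]
flat col 140 [207.02, 216.66] [257.25]
flat col 160 [195.68, 207.12] [261.75, 263.51, 271.13]
hole [ 50.27675569  -0.06908037 -42.5       ] end [ 6.03265411e+01 -5.95604155e-02 -4.25000000e+01] throat [-48.35678581   0.08474531 -42.5       ]
wid [ 30.57473853  -7.67199567 -42.5       ] [ 30.56946773   7.91647033 -42.5       ]
lens tool [  17.56197945 -107.08505895    6.86921472] plate holes [  53.7155779  -145.34929047   88.36921472] [ 53.19760832 -70.5126759   88.36921472] [-21.29410977 -70.73208398  88.36921472]
pin [116.28031176 -89.87499245   4.36921472]
```

jog_arm:
  rows:
    - [0, 0, 0.3, 2, 0, 5, 1]
    - [0, 0, 0, 4, 0, 8, 1]
    - [0, 0, 0, 5, 0, 10, 1]
    - [0, 0, 0, 5, 0, 10, 1]
    - [0, 0, 0, 5, 0, 8, 1]
    - [0, 0, 0, 3, 0, 5, 1]
    - [0, 0, 0, 1, 0, 3, 1]
    - [0, 0, 0, 0, 0, 1, 1]

```text
clock: 16.0
position: [0.5472, 0.2987, 0.0484]
ee_rot: [-0.0, 0.054, 0.999, -0.0]
force: [0.2, -0.1, -0.7]
gripper_width: 0.0139
```

```bash
cat >> h.py <<'E'
def tl(w,T,p,uv,zt):
    r=ray(w,[uv])[0]@T;o=(w['origin']-p)@T;return (o+r*(zt-o[2])/r[2])*1e3
def lens(im,box):
    x0,y0,x1,y1=box;h=cv2.cvtColor(im,cv2.COLOR_BGR2HSV)[y0:y1,x0:x1]
    b=((h[...,0]>95)&(h[...,0]<130)&(h[...,1]>90)).astype(np.uint8)
    n,l,st,ce=cv2.connectedComponentsWithStats(b);k=1+st[1:,4].argmax()
    c=max(cv2.findContours((l==k).astype(np.uint8),cv2.RETR_EXTERNAL,cv2.CHAIN_APPROX_NONE)[0],key=len)
    (ex,ey),ax,a=cv2.fitEllipse(c);return (ex+x0,ey+y0),ax,a
def edge(a,lo):
    m=(a.max()+a.min())/2;i=np.where(np.diff(np.sign(a-m)))[0];return [round(float(lo+k+(m-a[k])/(a[k+1]-a[k])),2) for k in i]
E
python3 - <<'E'
from h import *
s,T,p=tool();w=cal('wrist');snap('wrist','w9.png');im=cv2.imread('pics/w9.png');g=cv2.cvtColor(im,cv2.COLOR_BGR2GRAY).astype(float)
print(p,s['force'],s['gripper_width'])
P=p+T@np.array([-.0074,-.1066,-(.0915-p[2])]);print('lens pred',proj(w,P))
e,ax,a=lens(im,(20,180,190,420));print('lens',e,ax,a,tl(w,T,p,e,-(.0915-p[2])), tl(w,T,p,e,-(.0905-p[2])))
# dark cell ellipse
m=(g[180:420,20:200]<60).astype(np.uint8);n,l,st,ce=cv2.connectedComponentsWithStats(m)
for k in range(1,n):
  if st[k,4]>150:print('dark',st[k]+[20,180,0,0,0],ce[k]+[20,180])
for v in(215,235,255,275):print(v,edge(g[v,285:355],285))
print('end',edge(g[165:190,319],165),'throat',[edge(g[370:405,u],370) for u in(312,319,326)])
sub=g[185:213,305:333];yy,xx=np.where(sub<120);print('hole',xx.mean()+305,yy.mean()+185)
for v,q in((174.4,'end'),(394.9,'throat')):print(q,tl(w,T,p,(318.8,v),-.0425))
cv2.imwrite('pics/c9.png',cv2.resize(im[160:420,10:230],None,fx=2,fy=2))
E
```

```text
[0.54723147 0.29866354 0.04843146] [ 0.20532803 -0.06008781 -0.69638379] 0.013894778737033793
lens pred [[ 88.96621155 322.57182465]]
lens (87.65865325927734, 325.44610595703125) (26.20589256286621, 36.69575119018555) 123.58747100830078 [  -8.94842133 -107.57328402  -43.06853822] [  -9.59679307 -108.3672359   -42.06853822]
dark [  92  220  108   95 1642] [167.23142509 239.88063337]
dark [ 72 264  28  15 180] [ 88.60555556 270.46111111]
dark [ 101  264   55   75 1094] [137.13436929 295.60603291]
dark [  65  298   55   47 1262] [ 93.8296355  318.89064976]
dark [  81  344  119   76 4414] [158.5541459  393.86248301]
215 [299.13, 337.82]
235 [299.76, 337.39]
255 [300.14, 337.05]
275 [300.51, 336.86]
end [174.56] throat [[394.69], [394.65], [394.68]]
hole 318.7226277372263 199.0729927007299
end [ 60.14793871  -0.14867487 -42.5       ]
throat [-48.34405117  -0.27334028 -42.5       ]
```

```bash
cat > fit.py <<'E'
from h import *
th=np.linspace(0,2*np.pi,180,endpoint=False)
def rect(a,b):
    t=np.linspace(-1,1,40);o=np.ones(40);return np.r_[np.c_[a*t,b*o],np.c_[a*t,-b*o]]
circ=lambda r:np.c_[r*np.cos(th),r*np.sin(th)]
C={'cell_top':(circ(.010),.0915),'cell_base':(circ(.0125),.084),'ring':(circ(.031),.067),'shoulder':(circ(.024),.0725),'flats_low':(rect(.016,.015),.0815)}
def fit(f,w,T,p,c0,rng=4.0):
    g=cv2.GaussianBlur(cv2.cvtColor(cv2.imread(f),cv2.COLOR_BGR2GRAY).astype(np.float32),(0,0),1.0)
    G=np.minimum(np.hypot(cv2.Sobel(g,cv2.CV_32F,1,0),cv2.Sobel(g,cv2.CV_32F,0,1)),150)
    ds=np.arange(-rng,rng+.1,.25);tot=0
    for n,(xy,z) in C.items():
        S=np.zeros((len(ds),)*2)
        for i,dx in enumerate(ds):
            for k,dy in enumerate(ds):
                P=np.c_[xy+np.array(c0)+[dx/1e3,dy/1e3],np.full(len(xy),p[2]-z)]
                uv=proj(w,p+P@T.T).astype(np.float32)
                S[i,k]=cv2.remap(G,uv[:,:1],uv[:,1:],cv2.INTER_LINEAR).mean()
        tot=tot+S/S.max();i,k=np.unravel_index(S.argmax(),S.shape);print(n,c0[0]*1e3+ds[i],c0[1]*1e3+ds[k],S.max().round(1),S.mean().round(1))
    i,k=np.unravel_index(tot.argmax(),tot.shape);print('all',c0[0]*1e3+ds[i],c0[1]*1e3+ds[k])
if __name__=='__main__':
    s,T,p=tool();w=cal('wrist')
    fit('pics/w9.png',w,T,p,(-.008,-.107))
    o=T.T@(w['origin']-p);Rc=T.T@w['rotation'];a=np.radians(173.97480);T2=np.array([[np.cos(a),np.sin(a),0],[np.sin(a),-np.cos(a),0],[0,0,-1]]);p2=np.array([.57291706,.29453471,.0979703])
    w2=dict(w);w2['origin']=p2+T2@o;w2['rotation']=T2@Rc
    fit('pics/w8.png',w2,T2,p2,(.017,-.107))
E
python3 fit.py
```

```text
cell_top -10.25 -109.5 122.8 75.3
cell_base -11.25 -109.5 133.7 72.5
ring -9.25 -108.0 136.9 67.6
shoulder -9.5 -108.25 118.7 65.9
flats_low -8.5 -111.0 118.1 70.2
all -10.5 -109.75
cell_top 17.75 -108.75 130.8 95.8
cell_base 15.75 -109.25 142.5 93.1
ring 16.75 -107.0 147.4 82.7
shoulder 17.0 -106.5 143.8 88.2
flats_low 20.25 -109.25 134.5 98.2
all 16.5 -107.75
```

jog_arm:
  rows:
    - [0, 0, 0, 0, 0, -6, 1]
    - [0, 0, 0, 0, 0, -9, 1]
    - [0, 0, 0, 0, 0, -5, 1]
    - [0, 0, 0, 10, -17, 0, 1]
    - [0, 0, 0, 14, -25, 0, 1]
    - [0, 0, 0, 14, -25, 0, 1]
    - [0, 0, 0, 12, -22, 0, 1]
    - [0, 0, 0, 8, -14, 0, 1]

```text
clock: 16.85
position: [0.4778, 0.2014, 0.0695]
ee_rot: [0.0, 0.055, 0.999, 0.0]
force: [0.2, 0.3, -0.6]
gripper_width: 0.0139
```

jog_arm:
  rows:
    - [0, 0, 0, 1.9, -4.85, 0, 1]
    - [0, 0, 0, 0, 0, 0, 1]
    - [0, 0, 0, 0, 0, 0, 1]
    - [0, 0, 0, 0, 0, 0, 1]
    - [0, 0, 0, 0, 0, 0, 1]
    - [0, 0, 0, 0, 0, 0, 1]
    - [0, 0, 0, 0, 0, 0, 1]
    - [0, 0, 0, 0, 0, 0, 1]

```text
clock: 17.65
position: [0.4761, 0.198, 0.0686]
ee_rot: [-0.0, 0.054, 0.999, -0.0]
force: [0.0, -0.4, -1.5]
gripper_width: 0.014
```

```bash
python3 - <<'E'
from h import *
s,T,p=tool();print(p,s['force'],s['wrist_torque'],s['gripper_width'],'toolx',np.degrees(np.arctan2(T[1,0],T[0,0])))
p9=np.array([.54723147,.29866354,.04843146]);print('moved (want 59.9,-107.85)',(T.T@(p-p9)*1e3).round(2))
w=cal('wrist');snap('wrist','w10.png');snap('side','s10.png');snap('top','t10.png')
im=cv2.imread('pics/w10.png');g=cv2.cvtColor(im,cv2.COLOR_BGR2GRAY).astype(float)
for v in(215,235,255,275):print(v,edge(g[v,285:355],285))
print('throat',[edge(g[370:405,u],370) for u in(312,319,326)])
print('pin pred',proj(w,p+T@np.array([.0305,.016,p[2]-.094])),proj(w,p+T@np.array([.0305,0,p[2]-.0725])))
E
```

```text
[0.47612089 0.19801183 0.06860821] [ 0.00723079 -0.41641175 -1.49490818] [ 0.02559671  0.00506089 -0.06068689] 0.014028154576336684 toolx 173.76391432220464
moved (want 59.9,-107.85) [  59.76 -107.78  -20.16]
215 [285.69, 288.7, 299.26, 338.3]
235 [286.27, 289.41, 299.59, 337.91, 343.02]
255 [287.8, 346.76]
275 [335.11, 337.45]
throat [[394.74], [394.74], [394.73]]
pin pred [[353.47901142 232.90766016]] [[319.38690193 220.63624788]]
```

jog_arm:
  rows:
    - [0, 0, 0, 0, 0, 3, 1]
    - [0, 0, 0, 0, 0, 4, 1]
    - [0, 0, 0, 0, 0, 4, 1]
    - [0, 0, 0, 0, 0, 3, 1]
    - [0, 0, 0, 0, 0, 2, 1]
    - [0, 0, 0, 0, 0, 1, 1]
    - [0, 0, 0, 0, 0, 1, 1]
    - [0, 0, 0, 0, 0, 0, 1]

```text
clock: 18.6
position: [0.4761, 0.1979, 0.0506]
ee_rot: [-0.0, 0.054, 0.999, -0.0]
force: [0.5, -0.6, -1.9]
gripper_width: 0.0141
```

jog_arm:
  rows:
    - [0, 0, 0, 0, 0, 0.5, 1]
    - [0, 0, 0, 0, 0, 0.5, 1]
    - [0, 0, 0, 0, 0, 0.5, 1]
    - [0, 0, 0, 0, 0, 0.5, 1]
    - [0, 0, 0, 0, 0, 0.5, 1]
    - [0, 0, 0, 0, 0, 0.5, 1]
    - [0, 0, 0, 0, 0, 0, 1]
    - [0, 0, 0, 0, 0, 0, 1]

```text
clock: 19.4
position: [0.4761, 0.1979, 0.0477]
ee_rot: [-0.0, 0.054, 0.999, -0.0]
force: [-0.3, 0.3, -1.1]
gripper_width: 0.0136
```

```bash
python3 - <<'E'
from h import *
s,T,p=tool();print(p,T.T@s['force'],T.T@s['wrist_torque'],s['gripper_width'])
E
```

```text
[0.47609625 0.19789475 0.04768608] [0.35994507 0.21577434 1.10543063] [0.03869219 0.04063965 0.04917073] 0.013609803762080607
```

jog_arm:
  rows:
    - [0, 0, 0, 0, 0, 0.7, 1]
    - [0, 0, 0, 0, 0, 0.7, 1]
    - [0, 0, 0, 0, 0, 0.7, 1]
    - [0, 0, 0, 0, 0, 0.7, 1]
    - [0, 0, 0, 0, 0, 0.7, 1]
    - [0, 0, 0, 0, 0, 0.7, 1]
    - [0, 0, 0, 0, 0, 0.7, 1]
    - [0, 0, 0, 0, 0, 0, 1]

```text
clock: 20.2
position: [0.476, 0.1978, 0.0426]
ee_rot: [-0.0, 0.054, 0.999, -0.0]
force: [-0.5, -0.5, -1.3]
gripper_width: 0.0137
```

```bash
python3 - <<'E'
from h import *
s,T,p=tool();print(p,T.T@s['force'],T.T@s['wrist_torque'],s['gripper_width'])
E
```

```text
[0.47599315 0.19779347 0.04264935] [ 0.4726737  -0.56498911  1.34749954] [0.40234549 0.04493837 0.05544089] 0.013692032403851468
```

jog_arm:
  rows:
    - [0, 0, 0, 0, -0.4, 0, 1]
    - [0, 0, 0, 0, 0, 0.5, 1]
    - [0, 0, 0, 0, 0, 0.7, 1]
    - [0, 0, 0, 0, 0, 0.7, 1]
    - [0, 0, 0, 0, 0, 0.7, 1]
    - [0, 0, 0, 0, 0, 0.7, 1]
    - [0, 0, 0, 0, 0, 0.5, 1]
    - [0, 0, 0, 0, 0, 0, 1]

```text
clock: 21.0
position: [0.476, 0.1975, 0.0389]
ee_rot: [-0.0, 0.054, 0.999, -0.0]
force: [0.1, -1.1, -1.1]
gripper_width: 0.0138
```

```bash
python3 - <<'E'
from h import *
s,T,p=tool();print(p,T.T@s['force'],T.T@s['wrist_torque'],s['gripper_width'])
E
```

```text
[0.47604955 0.19754519 0.03892375] [-0.20850859 -1.11712693  1.13809143] [0.00338748 0.0389612  0.02050504] 0.01377068939809404
```

jog_arm:
  rows:
    - [0, 0, 0, 0, 0, 0.3, 1]
    - [0, 0, 0, 0, 0, 0.3, 1]
    - [0, 0, 0, 0, 0, 0.3, 1]
    - [0, 0, 0, 0, 0, 0.3, 1]
    - [0, 0, 0, 0, 0, 0, 1]
    - [0, 0, 0, 0, 0, 0, 1]
    - [0, 0, 0, 0, 0, 0, 1]
    - [0, 0, 0, 0, 0, 0, 1]

```text
clock: 21.8
position: [0.4761, 0.1975, 0.0379]
ee_rot: [0.0, 0.054, 0.999, 0.0]
force: [-1.7, -0.7, 3.2]
gripper_width: 0.0133
```

```bash
python3 - <<'E'
from h import *
s,T,p=tool();print(p,T.T@s['force'],T.T@s['wrist_torque'],s['gripper_width'])
w=cal('wrist');c=cal('side')
snap('wrist','w11.png');snap('side','s11.png')
g=cv2.cvtColor(cv2.imread('pics/w11.png'),cv2.COLOR_BGR2GRAY).astype(float)
for v in(175,185,195,205,215,225,240):print(v,edge(g[v,280:360],280))
print('pin top pred',proj(w,p+T@np.array([.0305,.016,p[2]-.094])))
print('side jaw pred',proj(c,p+T@np.array([-.0693,0,-.0425])))
E
```

```text
[0.47611227 0.19752256 0.03794843] [ 1.59151627 -0.89326881 -3.17045043] [0.15387699 0.55180455 0.01436028] 0.013252679612921014
175 [285.23, 309.12, 316.3, 320.7, 328.64, 349.17]
185 [281.4, 335.78, 336.07, 353.4]
195 [280.53, 310.44, 327.45, 354.48]
205 [281.08, 311.76, 326.1, 339.22, 342.13, 353.99]
215 [280.02, 283.09, 299.25, 338.32]
225 [280.22, 283.62, 299.36, 338.21]
240 [281.01, 284.09, 299.67, 337.88]
pin top pred [[360.8319015  257.05512159]]
side jaw pred [[354.14473518 207.81995328]]
```

jog_arm:
  rows:
    - [0, 0, 0, 0, 0, 0, 0.85]
    - [0, 0, 0, 0, 0, 0, 0.75]
    - [0, 0, 0, 0, 0, 0, 0.65]
    - [0, 0, 0, 0, 0, 0, 0.65]
    - [0, 0, 0, 0, 0, -5, 0.65]
    - [0, 0, 0, 0, 0, -10, 0.65]
    - [0, 0, 0, 0, 0, -15, 0.65]
    - [0, 0, 0, 0, 0, -20, 0.65]

```text
clock: 22.7
position: [0.4758, 0.1972, 0.0885]
ee_rot: [-0.0, 0.054, 0.999, -0.0]
force: [0.3, -0.6, -0.4]
gripper_width: 0.0298
```

jog_arm:
  rows:
    - [0, 0, 0, 20, 0, -20, 0.4]
    - [0, 0, 0, 20, 0, -20, 0]
    - [0, 0, 0, 20, 0, -10, 0]
    - [0, 0, 0, 0, 0, 0, 0]
    - [0, 0, 0, 0, 0, 0, 0]
    - [0, 0, 0, 0, 0, 0, 0]
    - [0, 0, 0, 0, 0, 0, 0]
    - [0, 0, 0, 0, 0, 0, 0]

```text
clock: 23.5
position: [0.4166, 0.2037, 0.1373]
ee_rot: [-0.0, 0.055, 0.999, -0.001]
force: [0.7, 0.1, -0.8]
gripper_width: 0.0855
```

```bash
python3 - <<'E'
from h import *
s,T,p=tool();w=cal('wrist');print(p,s['force'],s['gripper_width'])
im=snap('wrist','w12.png');si=snap('side','s12.png');
axis=[.5450,.1900]
for z in(.0915,.0725):print('axis px',proj(w,[axis+[z]]))
t=proj(w,[axis+[.08]])[0].astype(int)
a=cv2.imread('pics/w12.png');b=cv2.imread('pics/s12.png')[180:280,320:440]
cv2.imwrite('pics/m12.png',np.hstack([a[130:480,140:500],cv2.resize(b,(420,350),interpolation=cv2.INTER_CUBIC)]))
E
```

```text
[0.41659663 0.20372197 0.13729591] [ 0.6716372   0.08622987 -0.78712509] 0.08548004966530588
axis px [[319.99648136 393.37116081]]
axis px [[319.99782889 377.1748573 ]]
```

View pics/m12.png

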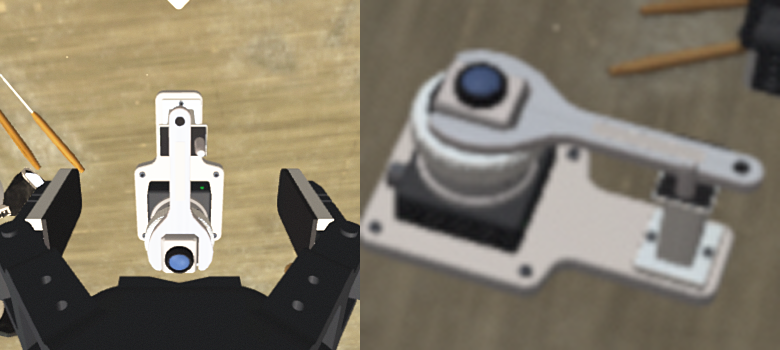

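jog_arm:
  rows:
    - [0, 0, 0, -20, 0, 0, 0]
    - [0, 0, 0, -30, 0, 0, 0]
    - [0, 0, 0, -32, 0, 0, 0]
    - [0, 0, 0, -30, 0, 0, 0]
    - [0, 0, 0, -17.1, 0, 0, 0]
    - [0, 0, -8, 0, 0, 0, 0]
    - [0, 0, -8, 0, 0, 0, 0]
    - [0, 0, -8, 0, 0, 0, 0]

```text
clock: 24.4
position: [0.5449, 0.1896, 0.1371]
ee_rot: [-0.001, -0.157, 0.988, -0.0]
force: [0.5, 0.3, -1.0]
gripper_width: 0.0855
```

jog_arm:
  rows:
    - [0, 0, -8, 0, 0, 5, 0]
    - [0, 0, 0, 0, 0, 20, 0]
    - [0, 0, 0, 0, 0, 25, 0]
    - [0, 0, 0, 0, 0, 20, 0]
    - [0, 0, 0, 0, 0, 15, 0]
    - [0, 0, 0, 0, 0, 10, 0]
    - [0, 0, 0, 0, 0, 3, 0]
    - [0, 0, 0, 0, 0, 2, 0]

```text
clock: 25.2
position: [0.545, 0.19, 0.0378]
ee_rot: [-0.0, -0.223, 0.975, -0.0]
force: [0.1, 0.6, 0.1]
gripper_width: 0.0856
```

```bash
python3 - <<'E'
from h import *
s,T,p=tool();w=cal('wrist');print(p,s['force'],s['wrist_torque'],s['gripper_width'],'tooly',np.degrees(np.arctan2(T[1,1],T[0,1])),s['q'].round(2))
snap('wrist','w13.png');snap('side','s13.png')
E
```

```text
[0.54499696 0.19001843 0.03775172] [0.07600564 0.57119583 0.1304368 ] [ 0.02556496 -0.0150245  -0.01497113] 0.08556778660398386 tooly 115.75895240297723 [ 0.67  0.35 -0.4   0.   -0.82 -1.8 ]
```

jog_arm:
  rows:
    - [0, 0, 0, 0, 0, 5, 0]
    - [0, 0, 0, 0, 0, 6, 0]
    - [0, 0, 0, 0, 0, 6, 0]
    - [0, 0, 0, 0, 0, 4, 0]
    - [0, 0, 0, 0, 0, 2, 0]
    - [0, 0, 0, 0, 0, 1, 0]
    - [0, 0, 0, 0, 0, 0, 0]
    - [0, 0, 0, 0, 0, 0, 0]

```text
clock: 26.1
position: [0.5449, 0.1901, 0.0139]
ee_rot: [0.0, -0.223, 0.975, 0.0]
force: [0.7, -1.1, 0.0]
gripper_width: 0.0854
```

jog_arm:
  rows:
    - [0, 0, 0, 0, 0, 1, 0]
    - [0, 0, 0, 0, 0, 2, 0]
    - [0, 0, 0, 0, 0, 2, 0]
    - [0, 0, 0, 0, 0, 2, 0]
    - [0, 0, 0, 0, 0, 2, 0]
    - [0, 0, 0, 0, 0, 1, 0]
    - [0, 0, 0, 0, 0, 0, 0]
    - [0, 0, 0, 0, 0, 0, 0]

```text
clock: 26.9
position: [0.5448, 0.19, 0.0038]
ee_rot: [-0.0, -0.223, 0.975, -0.0]
force: [0.3, -0.2, -0.3]
gripper_width: 0.0857
```

```bash
python3 - <<'E'
from h import *
s,T,p=tool();print(p,s['force'],s['wrist_torque'])
E
```

```text
[0.54477349 0.18998947 0.0037856 ] [ 0.3499894  -0.23075542 -0.30480684] [-0.04899554 -0.02054624 -0.04247285]
```

jog_arm:
  rows:
    - [0, 0, 0, 0, 0, 0, 0.15]
    - [0, 0, 0, 0, 0, 0, 0.22]
    - [0, 0, 0, 0, 0, 0, 0.26]
    - [0, 0, 0, 0, 0, 0, 0.3]
    - [0, 0, 0, 0, 0, 0, 0.4]
    - [0, 0, 0, 0, 0, 0, 0.5]
    - [0, 0, 0, 0, 0, 0, 0.5]
    - [0, 0, 0, 0, 0, 0, 0.5]
  force: 50

```text
clock: 27.7
position: [0.5452, 0.1894, 0.0046]
ee_rot: [0.0, -0.223, 0.975, -0.0]
force: [1.1, -4.0, 4.7]
gripper_width: 0.0601
```

```bash
python3 - <<'E'
from h import *
s,T,p=tool();print(p,T.T@s['force'],T.T@s['wrist_torque'],s['gripper_width'])
E
```

```text
[0.54520698 0.1894469  0.00457581] [ 0.71920851 -4.09315295 -4.65877048] [1.33219648 0.51940346 0.0335376 ] 0.060118496587931815
```

jog_arm:
  rows:
    - [0, 0, 0, 0, -0.7, -0.7, 0.5]
    - [0, 0, 3, 0, 0, 0, 0.5]
    - [0, 0, 4, 0, 0, 0, 0.5]
    - [0, 0, 4, 0, 0, 0, 0.5]
    - [0, 0, 4, 0, 0, 0, 0.5]
    - [0, 0, 4, 0, 0, 0, 0.5]
    - [0, 0, 3, 0, 0, 0, 0.5]
    - [0, 0, 0, 0, 0, 0, 0.5]

```text
clock: 28.5
position: [0.5452, 0.1895, 0.0047]
ee_rot: [0.0, -0.032, 0.999, 0.0]
force: [-0.7, -1.3, 2.5]
gripper_width: 0.0598
```

```bash
cat > st.py <<'E'
from h import *
s,T,p=tool();print(p.round(4),'F',(T.T@s['force']).round(2),'M',(T.T@s['wrist_torque']).round(3),s['gripper_width'].round(4),'tooly',np.degrees(np.arctan2(T[1,1],T[0,1])).round(2),s['q'][5].round(3))
E
python3 st.py
```

```text
Traceback (most recent call last):
  File "st.py", line 2, in <module>
    s,T,p=tool();print(p.round(4),'F',(T.T@s['force']).round(2),'M',(T.T@s['wrist_torque']).round(3),s['gripper_width'].round(4),'tooly',np.degrees(np.arctan2(T[1,1],T[0,1])).round(2),s['q'][5].round(3))
                                                                                                     ^^^^^^^^^^^^^^^^^^^^^^^^
AttributeError: 'float' object has no attribute 'round'
```

```bash
sed -i "s/s\['gripper_width'\].round(4)/round(s['gripper_width'],4)/" st.py; python3 st.py
```

```text
[0.5452 0.1895 0.0047] F [ 0.75 -1.29 -2.46] M [ 0.089 -0.033  0.056] 0.0598 tooly 93.72 -2.179
```

jog_arm:
  rows:
    - [0, 0, 1, 0, 0, 0, 0.5]
    - [0, 0, 1, 0, 0, 0, 0.5]
    - [0, 0, 1, 0, 0, 0, 0.5]
    - [0, 0, 1, 0, 0, 0, 0.5]
    - [0, 0, 1, 0, 0, 0, 0.5]
    - [0, 0, 1, 0, 0, 0, 0.5]
    - [0, 0, 0, 0, 0, 0, 0.5]
    - [0, 0, 0, 0, 0, 0, 0.5]

```text
clock: 29.3
position: [0.5453, 0.1895, 0.0046]
ee_rot: [0.0, 0.02, 1.0, 0.0]
force: [-0.4, 0.3, 4.2]
gripper_width: 0.0599
```

```bash
python3 st.py
```

```text
[0.5453 0.1895 0.0046] F [ 0.46  0.28 -4.17] M [-0.336  0.05   0.044] 0.0599 tooly 87.76 -2.283
```

```bash
cat > st.py <<'E'
from h import *
M=[];F=[];t=[]
for i in range(4):
    s,T,p=tool();M.append(T.T@s['wrist_torque']);F.append(T.T@s['force']);t.append(s['tau'][5])
    if i<3:vision.snapshot('side')
print(p.round(4),'F',np.mean(F,0).round(2),'Mz',np.array(M)[:,2].round(3),np.mean(M,0).round(3),'tau6',np.round(t,3),round(s['gripper_width'],4),'tooly',np.degrees(np.arctan2(T[1,1],T[0,1])).round(2),s['q'][5].round(3),s['clock'])
E
python3 st.py
```

```text
[0.5452 0.1895 0.0046] F [ 0.43  0.86 -4.42] Mz [0.044 0.026 0.029 0.022] [-0.36   0.026  0.03 ] tau6 [-0.01   0.02   0.03   0.031] 0.0603 tooly 87.76 -2.283 29.45
```

jog_arm:
  rows:
    - [0, 0, 1, 0, 0, 0, 0.5]
    - [0, 0, 1, 0, 0, 0, 0.5]
    - [0, 0, 1, 0, 0, 0, 0.5]
    - [0, 0, 1, 0, 0, 0, 0.5]
    - [0, 0, 0, 0, 0, 0, 0.5]
    - [0, 0, 0, 0, 0, 0, 0.5]
    - [0, 0, 0, 0, 0, 0, 0.5]
    - [0, 0, 0, 0, 0, 0, 0.5]

```text
clock: 30.25
position: [0.5453, 0.1895, 0.0046]
ee_rot: [0.0, 0.055, 0.998, 0.0]
force: [-0.9, 0.4, 5.4]
gripper_width: 0.0601
```

```bash
python3 st.py
```

```text
[0.5452 0.1895 0.0046] F [-0.02  1.18 -5.29] Mz [ 0.016 -0.029  0.055 -0.037] [-0.617  0.005  0.002] tau6 [0.024 0.024 0.024 0.024] 0.0599 tooly 83.71 -2.354 30.4
```

jog_arm:
  rows:
    - [0, 0, 0, 0, 0, 0, 0.5]
    - [0, 0, 0, 0, 0, 0, 0.5]
    - [0, 0, 1, 0, 0, 0, 0.5]
    - [0, 0, 1, 0, 0, 0, 0.5]
    - [0, 0, 1, 0, 0, 0, 0.5]
    - [0, 0, 1, 0, 0, 0, 0.5]
    - [0, 0, 1, 0, 0, 0, 0.5]
    - [0, 0, 1, 0, 0, 0, 0.5]

```text
clock: 31.2
position: [0.5453, 0.1896, 0.0046]
ee_rot: [0.0, 0.107, 0.994, 0.0]
force: [0.5, 2.7, 4.3]
gripper_width: 0.0601
```

```bash
python3 st.py
```

```text
[0.5453 0.1896 0.0046] F [ 0.39  1.53 -4.88] Mz [-0.096  0.     0.023  0.022] [-0.739  0.025 -0.013] tau6 [ 0.194  0.111 -0.204 -0.055] 0.0603 tooly 77.71 -2.459 31.35
```

jog_arm:
  rows:
    - [0, 0, 0, 0, 0, 0, 0.5]
    - [0, 0, 0, 0, 0, 0, 0.5]
    - [0, 0, 0, 0, 0, 0, 0.5]
    - [0, 0, 1, 0, 0, 0, 0.5]
    - [0, 0, 1, 0, 0, 0, 0.5]
    - [0, 0, 1, 0, 0, 0, 0.5]
    - [0, 0, 1, 0, 0, 0, 0.5]
    - [0, 0, 1, 0, 0, 0, 0.5]

```text
clock: 32.15
position: [0.5453, 0.1896, 0.0046]
ee_rot: [0.0, 0.15, 0.989, 0.0]
force: [1.3, 1.8, 4.9]
gripper_width: 0.0604
```

```bash
python3 st.py
```

```text
[0.5453 0.1896 0.0046] F [-0.24  2.18 -5.26] Mz [-0.318 -0.229 -0.208 -0.155] [-0.937  0.062 -0.228] tau6 [-0.043 -0.118 -0.41  -0.251] 0.0605 tooly 72.73 -2.546 32.3
```

jog_arm:
  rows:
    - [0, 0, 0, 0, 0, 0, 0.5]
    - [0, 0, 0.9, 0, 0, 0, 0.5]
    - [0, 0, 0.9, 0, 0, 0, 0.5]
    - [0, 0, 0.9, 0, 0, 0, 0.5]
    - [0, 0, 0.9, 0, 0, 0, 0.5]
    - [0, 0, 0.9, 0, 0, 0, 0.5]
    - [0, 0, 0.9, 0, 0, 0, 0.5]
    - [0, 0, 0.9, 0, 0, 0, 0.5]

```text
clock: 33.1
position: [0.5453, 0.1896, 0.0046]
ee_rot: [0.0, 0.204, 0.979, 0.0]
force: [1.7, 1.6, 4.0]
gripper_width: 0.0601
```

```bash
python3 st.py
```

```text
[0.5453 0.1896 0.0046] F [-0.04  3.1  -5.04] Mz [-0.548 -0.406 -0.403 -0.323] [-1.264  0.082 -0.42 ] tau6 [-0.269 -0.271 -0.606 -0.444] 0.0601 tooly 66.44 -2.655 33.25
```

jog_arm:
  rows:
    - [0, 0, 0, 0, 0, 0, 0.2]
    - [0, 0, 0, 0, 0, 0, 0.1]
    - [0, 0, 0, 0, 0, 0, 0]
    - [0, 0, 0, 0, 0, 0, 0]
    - [0, 0, 0, 0, 0, -10, 0]
    - [0, 0, 0, 0, 0, -25, 0]
    - [0, 0, 0, 0, 0, -30, 0]
    - [0, 0, 0, 0, 0, -30, 0]

```text
clock: 34.05
position: [0.5448, 0.1891, 0.1011]
ee_rot: [-0.0, 0.204, 0.979, -0.0]
force: [0.7, 1.2, 0.2]
gripper_width: 0.0855
```

jog_arm:
  rows:
    - [0, 0, -5.8, 0, 0, -20, 0]
    - [0, 0, -5.8, 0, 0, -17, 0]
    - [0, 0, -5.8, 0, 0, 0, 0]
    - [0, 0, 0, 30, 0, 0, 0.2]
    - [0, 0, 0, 38, 0, 0, 0.4]
    - [0, 0, 0, 38, 0, 0, 0.4]
    - [0, 0, 0, 23, 0, 0, 0.4]
    - [0, 0, 0, 0, 0, 0, 0.4]

```text
clock: 34.85
position: [0.4145, 0.203, 0.1376]
ee_rot: [0.0, 0.053, 0.999, 0.001]
force: [-0.5, 0.1, -0.1]
gripper_width: 0.0513
```

```bash
python3 - <<'E'
from h import *
snap('wrist','tmp.png')
s,T,p=tool();w=cal('wrist');snap('wrist','w14.png');snap('side','s14.png')
print(p.round(4),s['force'].round(1),round(s['gripper_width'],4),'tooly',np.degrees(np.arctan2(T[1,1],T[0,1])),s['clock'])
g=cv2.cvtColor(cv2.imread('pics/w14.png'),cv2.COLOR_BGR2GRAY).astype(float);g0=cv2.cvtColor(cv2.imread('pics/w12.png'),cv2.COLOR_BGR2GRAY).astype(float)
# handle pixels along its length: predicted centre line with spanner along tool x
for x in(-30,-20,-10,0,10,20):  # stand-x offset from seated TCP handle position
    P=np.array([.5449,.1897])+(-.0693-.0-x*1e-3)*np.array([.9941,-.1087])
    q=proj(w,[[*P,.0805]])[0];v=int(round(q[1]))
    print(x,q.round(1),edge(g[v,int(q[0])-22:int(q[0])+23],int(q[0])-22))
d=g[230:270,295:345]
print('lens',lens(cv2.imread('pics/w14.png'),(280,340,360,420)),lens(cv2.imread('pics/w12.png'),(280,340,360,420)))
E
```

```text
[0.416  0.2035 0.1377] [0.8 0.  1.1] 0.0517 tooly 83.96801891921822 34.9
-30 [319.4 344.3] [307.85, 332.5]
-20 [319.4 333.7] [302.36, 310.54, 331.25, 335.34, 339.36]
-10 [319.5 322.9] [310.99, 331.76]
0 [319.5 311.8] [311.5, 332.55]
10 [319.6 300.4] [312.83, 313.5, 330.5, 333.25]
20 [319.6 288.7] [340.5]
lens ((318.3310737609863, 391.9634246826172), (14.787395477294922, 20.165122985839844), 87.83067321777344) ((318.7096519470215, 392.1171531677246), (15.143820762634277, 20.314210891723633), 89.19983673095703)
```

jog_arm:
  rows:
    - [0, 0, 1.8, 0, 2.1, 0, 0.65]
    - [0, 0, 0, -12, 0, 0, 0.65]
    - [0, 0, 0, -18, 0, 10, 0.65]
    - [0, 0, 0, -18, 0, 15, 0.65]
    - [0, 0, 0, -12, 0, 20, 0.65]
    - [0, 0, 0, 0, 0, 15, 0.65]
    - [0, 0, 0, 0, 0, 5, 0.65]
    - [0, 0, 0, 0, 0, 0, 0.65]

```text
clock: 35.8
position: [0.4767, 0.1962, 0.0706]
ee_rot: [-0.001, 0.069, 0.998, -0.001]
force: [-0.0, 1.0, -0.2]
gripper_width: 0.0297
```

```bash
python3 - <<'E'
from h import *
s,T,p=tool();w=cal('wrist');snap('wrist','w15.png')
print(p.round(4),s['force'].round(1),round(s['gripper_width'],4),'tooly',np.degrees(np.arctan2(T[1,1],T[0,1])),s['clock'])
g=cv2.cvtColor(cv2.imread('pics/w15.png'),cv2.COLOR_BGR2GRAY).astype(float)
for x in(-25,-15,-5,5,15,25):
    q=proj(w,p+T@np.array([x*1e-3,0,p[2]-.0805]))[0];v=int(round(q[1]))
    print(x,q.round(1),edge(g[v,290:350],290))
E
```

```text
[0.4767 0.1962 0.0706] [-0.   1.  -0.2] 0.0297 tooly 82.03170404871216 35.8
-25 [319.4 318.6] [290.91, 296.37, 308.89, 339.22]
-15 [319.4 302.8] [310.06, 339.1]
-5 [319.4 286.5] [309.98, 339.6]
5 [319.3 269.6] [333.0, 333.0, 338.0, 338.0, 340.2]
15 [319.3 252.1] [290.92]
25 [319.3 234. ] [291.61, 310.03, 341.23, 348.0, 348.0]
```

jog_arm:
  rows:
    - [0, 0, 0.7, 0, 2.9, 0, 0.65]
    - [0, 0, 0, 0, 0, 5, 0.65]
    - [0, 0, 0, 0, 0, 8, 0.65]
    - [0, 0, 0, 0, 0, 8, 0.65]
    - [0, 0, 0, 0, 0, 6, 0.65]
    - [0, 0, 0, 0, 0, 4, 0.65]
    - [0, 0, 0, 0, 0, 2, 0.65]
    - [0, 0, 0, 0, 0, 0, 0.65]

```text
clock: 36.65
position: [0.4767, 0.1997, 0.0381]
ee_rot: [-0.0, 0.075, 0.997, -0.0]
force: [0.4, 0.1, 0.5]
gripper_width: 0.0301
```

```bash
python3 st.py
```

```text
[0.477  0.1999 0.0387] F [ 0.2  -0.35 -0.24] Mz [-0.014  0.041  0.029 -0.016] [-0.001  0.005  0.01 ] tau6 [0. 0. 0. 0.] 0.0299 tooly 81.36 -2.499 36.8
```

jog_arm:
  rows:
    - [0, 0, 0, 0, 0, 0, 0.75]
    - [0, 0, 0, 0, 0, 0, 0.8]
    - [0, 0, 0, 0, 0, 0, 0.9]
    - [0, 0, 0, 0, 0, 0, 1]
    - [0, 0, 0, 0, 0, 0, 1]
    - [0, 0, 0, 0, 0, 0, 1]
    - [0, 0, 0, 0, 0, 0, 1]
    - [0, 0, 0, 0, 0, 0, 1]
  force: 60

```text
clock: 37.6
position: [0.4769, 0.1997, 0.039]
ee_rot: [0.0, 0.075, 0.997, -0.0]
force: [-1.6, -2.3, 6.0]
gripper_width: 0.0139
```

```bash
python3 st.py
```

```text
[0.4769 0.1996 0.039 ] F [ 1.54 -2.28 -5.87] Mz [ 0.004 -0.061 -0.032 -0.001] [ 0.779  0.428 -0.022] tau6 [-0.027 -0.027 -0.027 -0.027] 0.0135 tooly 81.37 -2.498 37.75
```

jog_arm:
  rows:
    - [0, 0, -0.6, 0, -0.7, -0.6, 1]
    - [0, 0, -0.6, 0, -0.7, 0, 1]
    - [0, 0, 0, 0, 0, -1, 1]
    - [0, 0, 0, 0, 0, -2, 1]
    - [0, 0, 0, 0, 0, -2, 1]
    - [0, 0, 0, 0, 0, -2, 1]
    - [0, 0, 0, 0, 0, -2, 1]
    - [0, 0, 0, 0, 0, 0, 1]

```text
clock: 38.55
position: [0.4769, 0.1987, 0.0486]
ee_rot: [0.0, 0.065, 0.998, 0.0]
force: [0.6, -0.5, -0.4]
gripper_width: 0.0134
```

```bash
python3 st.py
```

```text
[0.4767 0.1985 0.0482] F [-0.23 -0.27  0.82] Mz [-0.019 -0.023 -0.002  0.005] [ 0.049  0.063 -0.01 ] tau6 [-0.001  0.005  0.008  0.01 ] 0.0136 tooly 82.56 -2.476 38.7
```

jog_arm:
  rows:
    - [0, 0, 0, 0, 0, -3, 1]
    - [0, 0, 0, 0, 0, -4, 1]
    - [0, 0, 0, 0, 0, -6, 1]
    - [0, 0, 0, 0, 0, -7, 1]
    - [0, 0, 0, 0, 0, -7, 1]
    - [0, 0, 0, 2, 7, 0, 1]
    - [0, 0, 0, 5, 17, 0, 1]
    - [0, 0, 0, 8, 27, 0, 1]

```text
clock: 39.5
position: [0.4681, 0.2515, 0.0751]
ee_rot: [-0.0, 0.066, 0.998, 0.0]
force: [0.6, 0.8, -1.0]
gripper_width: 0.0138
```

jog_arm:
  rows:
    - [0, 0, 0, 8, 27, 0, 1]
    - [0, 0, 0, 8, 27, 0, 1]
    - [0, 0, 0, 8, 27, 0, 1]
    - [0, 0, 0, 7, 25, 5, 1]
    - [0, 0, 0, 5, 18, 10, 1]
    - [0, 0, 0, 3, 9.5, 15, 1]
    - [0, 0, 0, 0, 0, 20, 1]
    - [0, 0, 0, 0, 0, 20, 1]

```text
clock: 40.3
position: [0.4463, 0.3881, 0.0031]
ee_rot: [-0.0, 0.065, 0.998, -0.001]
force: [-0.2, -0.7, -1.2]
gripper_width: 0.0133
```

jog_arm:
  rows:
    - [0, 0, 0, 0, 0, 12, 1]
    - [0, 0, 0, 0, 0, 8, 1]
    - [0, 0, 0, 0, 0, 5, 1]
    - [0, 0, 0, 0, 0, 4, 1]
    - [0, 0, 0, 0, 0, 3, 1]
    - [0, 0, 0, 0, 0, 2, 1]
    - [0, 0, 0, 0, 0, 1, 1]
    - [0, 0, 0, 0, 0, 0, 1]

```text
clock: 41.1
position: [0.4471, 0.3885, -0.0297]
ee_rot: [0.0, 0.065, 0.998, 0.0]
force: [-0.0, 0.9, -1.8]
gripper_width: 0.0133
```

```bash
python3 st.py
```

```text
[ 0.4471  0.3885 -0.0296] F [-0.11 -0.01  0.89] Mz [ 0.033 -0.033 -0.011 -0.039] [-0.014  0.028 -0.012] tau6 [-0. -0. -0. -0.] 0.0135 tooly 82.56 -2.746 41.25
```

Down the last ~4 mm gently, release, and withdraw.

jog_arm:
  rows:
    - [0, 0, 0, 0, 0, 0.7, 1]
    - [0, 0, 0, 0, 0, 0.7, 1]
    - [0, 0, 0, 0, 0, 0.7, 1]
    - [0, 0, 0, 0, 0, 0.7, 1]
    - [0, 0, 0, 0, 0, 0.5, 1]
    - [0, 0, 0, 0, 0, 0.4, 1]
    - [0, 0, 0, 0, 0, 0, 1]
    - [0, 0, 0, 0, 0, 0, 1]

```text
clock: 42.05
position: [0.447, 0.3884, -0.0335]
ee_rot: [0.0, 0.065, 0.998, -0.0]
force: [-0.5, -0.6, 1.6]
gripper_width: 0.0138
```

```bash
python3 st.py
```

```text
[ 0.447   0.3883 -0.0335] F [ 0.93 -0.71 -1.88] Mz [-0.023 -0.053 -0.012  0.057] [ 0.324  0.407 -0.008] tau6 [ 0.    -0.001 -0.001 -0.001] 0.0134 tooly 82.56 -2.746 42.2
```

jog_arm:
  rows:
    - [0, 0, 0, 0, 0, 0, 0.85]
    - [0, 0, 0, 0, 0, 0, 0.75]
    - [0, 0, 0, 0, 0, 0, 0.65]
    - [0, 0, 0, 0, 0, 0, 0.65]
    - [0, 0, 0, 0, 0, 0, 0.65]
    - [0, 0, 0, 0, 0, -5, 0.65]
    - [0, 0, 0, 0, 0, -15, 0.65]
    - [0, 0, 0, 0, 0, -20, 0.65]

```text
clock: 43.0
position: [0.4466, 0.3877, 0.0063]
ee_rot: [-0.0, 0.065, 0.998, -0.001]
force: [-0.4, 0.6, 0.4]
gripper_width: 0.03
```

jog_arm:
  rows:
    - [0, 0, 0, 0, 0, -25, 0.4]
    - [0, 0, 0, 0, 0, -30, 0.4]
    - [0, 0, 0, 0, 0, -30, 0.2]
    - [0, 0, 0, 0, 0, -30, 0.2]
    - [0, 0, 0, 20, 0, -30, 0.2]
    - [0, 0, 0, 30, 0, -20, 0.2]
    - [0, 0, 0, 0, 0, 0, 0.2]
    - [0, 0, 0, 0, 0, 0, 0.2]

```text
clock: 43.8
position: [0.3971, 0.3952, 0.1724]
ee_rot: [0.0, 0.064, 0.998, 0.001]
force: [-0.0, -0.1, -0.6]
gripper_width: 0.0682
```

```bash
python3 - <<'E'
from h import *
s,T,p=tool();w=cal('wrist');c=cal('top');snap('wrist','w16.png');snap('side','s16.png');snap('top','t16.png')
print(p.round(4),s['force'].round(1),s['clock'])
a=cv2.imread('pics/side1.png').astype(int);b=cv2.imread('pics/s16.png').astype(int);d=np.abs(a-b).max(2)
def box(n,x0,y0,x1,y1):
    q=d[y0:y1,x0:x1];print(n,q.max(),(q>40).sum())
box('weights/vial/cork',240,195,285,325);box('stand',318,190,430,268)
a=cv2.imread('pics/top1.png').astype(int);b=cv2.imread('pics/t16.png').astype(int);d=np.abs(a-b).max(2);box('top small things',255,170,385,215);box('top stand',335,238,392,336)
print('lens side before/after',lens(cv2.imread('pics/side1.png'),(340,193,370,215))[0],lens(cv2.imread('pics/s16.png'),(340,193,370,215))[0])
# spanner in wrist view
im=cv2.imread('pics/w16.png');g=cv2.cvtColor(im,cv2.COLOR_BGR2GRAY).astype(float)
pr=[-69.3+q for q in(18,)]
for n,(x,y) in dict(hole=(52.6,0),hand=(10,0),throat=(-48.8,0)).items():
    P=np.array([.4471,.3885,0])+T@np.array([x*1e-3,y*1e-3,0]);P[2]=.008;q=proj(w,P)[0];v=int(round(q[1]));print(n,q.round(1),edge(g[v,int(q[0])-25:int(q[0])+26],int(q[0])-25))
E
```

```text
[0.3971 0.3952 0.1724] [-0.  -0.1 -0.6] 43.8
weights/vial/cork 22 0
stand 81 112
top small things 102 16
top stand 134 48
lens side before/after (354.2166118621826, 202.495135307312) (354.33900260925293, 202.43953037261963)
hole [318.9 203.2] [315.6, 321.35]
hand [318.9 242.6] [310.47, 326.26]
throat [319.  292.5] [297.15, 307.32, 329.46, 339.44]
```

```bash
python3 -c "
from bench import workorder;print(workorder.finish_job())"
```

```text
the job is handed in; nothing more can be done
None
```

I seated the spanner on the flats, nipped up the lock ring, laid the spanner back on the bench and handed the job in at about 44 s. How far the barrel turned was not measured.

**Seating:** Pictures showed the spanner over the flats with its handle on the rest beside the pin. It met the shoulder at the expected height with about 4 N.

**Lock ring:** I turned it clockwise. It bit after about 40°, and I went on until the wrist moment was about 0.55 N m. By the torque law given, that is about 0.16 rad, or 9 to 10 degrees.

**After lifting the spanner off:** It came away with only its own weight on the wrist. The wrist camera found it lying flat at the expected spot, well clear of the stand. In the side camera the weights, vial and cork had not moved.

**Disagreements and limits:**
- **Finger tips:** They sit about 36 mm behind the stated TCP. Because of this the first two grasps closed on nothing above the handle. Finding the true height then put one 40 N push of the shut fingers on the spanner's handle on the bench; nothing seemed damaged.
- **Gripper opening:** It reads about 2 mm low.
- **Focus:** The lens centre stayed within 0.2 pixel in the side camera, but that shows position, not rotation. The spanner swung about 0.03 to 0.04 rad until it met the pin, so the barrel may have turned by a few hundredths of a rad, at most about 0.09.
- **Top camera:** The top view showed a few changed pixels near the small things (16) and around the stand (48). I took these for the arm's shadow and the turned ring, but did not confirm it.

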